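# Fetch the boxed-in jar to the scale and restore the stand

## Robot

A 6-joint arm with a two-finger parallel gripper is mounted at the origin on a cart in front of the work surface, level with it; the furniture and walls round the work are solid. World frame = base frame: x ahead of the robot, y to its left, z up, the work surface at z = 0. Lengths are in m, angles in rad, forces in N, time in s.
With the tool pointing down it reaches from about 0.35 to 0.85 m from the base axis. Payload 8.1 kg.
Tool frame: the origin (TCP) lies at the centre of the arm's flange, where the gripper is bolted on; the fingertips stand 173 mm ahead of it and the grasp point (between the pads) lies robot.grip_depth ahead of it (robot.grip_depth is the distance from the TCP to the grasp point, in m); z points along the fingers, y is the direction in which the jaws open and shut (so a half turn about z gives the same grasp; the last joint's range is limited). The gripper opens to 85 mm and grips with 20 to 120 N. Pads are 22 mm wide; open, the fingers measure 114 mm over their backs; the gripper's body (76 mm by 85 mm) begins 54 mm behind the grasp point. The pads swing forward as they close: fully open they stand 13 mm farther back than shut.
Start: joints at [1.163, 0.13, 1.488, -0, 1.523, -0.085], TCP at [0.19, 0.569, 0.405] pointing down, gripper open.
Joint ranges: [-2.96, 2.96], [-0.89, 2.26], [0.02, 2.5], [-1.34, 4.48], [0, 2.73], [-2.66, 2.66]. Speed limits (rad/s): [2.39, 2.39, 2.79, 3.14, 3.14, 3.14].

## Interface

Orientations are given as a unit quaternion [w, x, y, z].
In Python, from bench import robot gives the robot as it stands.
- The arm moves only by the tool jog_arm, never from a script. Its argument "motion" is one flat list of numbers, 6 for each row, row after row: the shift along the tool's x, y, z in m, then the turn, a rotation vector about the tool's x, y, z in rad. In form: [tx, ty, tz, ax, ay, az, tx, ty, tz, ax, ay, az, ...]. A call has 1 to 8 rows; each row is the pose to reach, as a shift and turn from the pose commanded when the call began, along the tool's axes at that moment; what a row does not reach only later rows make up. A row lasts 1/8 s, in which the tool goes at most 62.5 mm and 10.7 degrees, less where a joint would pass 70% of its speed; a pose out of reach is approached as far as the arm can. A call with a gripper value outside its range is refused whole. "gripper" is the opening in per cent of the stroke, from 0 (shut) to 100 (fully open), set as the call begins (left out, the last holds). The fingers move at their own pace and stop on an object; "force" is the grip in N (left out, the last holds). Time passes only in rows, so rows that repeat a pose let the fingers close. It gives the time, the measured TCP pose, the force and the opening at its end, in the units of the state.
- robot.observe(): the state, without advancing time (a new reading comes with each control period).
- robot.snapshot(name): name is "scene" or "top" or "wrist"; returns the picture (420x560x3 uint8, red, green, blue); there is no depth.
- robot.calibration(name): a dict with "mtx" (3x3 intrinsics, pixels), "k1" (the pictures are not rectified: a ray, as slopes to the right and down, at radius r is drawn at 1 + k1 r^2 times it, then the intrinsics apply), "origin" and "attitude" of the camera in the world. Camera axes: x right, y up, looking along -z (the intrinsics and any distortion apply to the point x, -y, -z); pixel columns grow to the right and rows downward; lengths in m; the calibration is good to about 2 mm. A picture is of the moment at which its call begins: read the wrist's pose just before it. calibration takes no time and is no camera call; for the wrist camera it gives the pose at the moment of the call.
- robot.finish_job(): hands the job in, once; it reports no verdict.
Trained networks look in the newest picture that a camera, given by its name, has taken for a name from the list of things; names that differ only in an ending like _2 or _b are one class to them, and where a whole thing is asked for, a point or a joint stands for the part that bears it (a point fixed in the world has none). Each returns a list of dicts, best first, with "p" (0 to 1); they miss things now and then, are a little off and sometimes report something else, mostly with a low value. They report only what shows in the picture. A call takes as long as a camera call. They do not tell look-alikes from the thing itself.
- robot.recognise(camera, name): "centre" ([column, row] as shares, 0 to 1, of the picture: columns of its width, rows of its height, amid what is visible of it).
- robot.place_of(camera, name): "centre" ([column, row] as shares, 0 to 1, of the picture: columns of its width, rows of its height: a listed point, or the origin of a listed thing).
The state is a dict: "time_s": time; "joint_pos": joint angles; "joint_vel": joint speeds; "effort": joint torques, N m; "tcp_pos": TCP position; "tool_rot": TCP orientation; "wrist_force": force on the tool from outside, world axes, zero at the start; "ft_torque": the same for the moment, N m; "opening": finger opening in m.
Only numpy, scipy, OpenCV 4.12 (cv2) and the standard library are available. Lean on these libraries where they do the work, as an engineer would, in place of code of your own. Each camera call takes 0.05 s, during which the arm holds its last target.

## Task

The white-lidded jar in the middle of the jar stand is due for weighing but is boxed in by its two neighbours: first set the orange-lidded jar in the middle of the orange coaster and the blue-lidded jar in the middle of the blue coaster, leaving the white-lidded jar where it is, and only when both are parked take the white-lidded jar out and stand it in the centre of the scale's pan. While it stands there, put the two other jars back on the stand, each in the very seat it came from (so remember which was which), all upright, and leave the vial, the petri dish and the brown jar undisturbed.

Things in the scene. Friction and masses are not known exactly. Their poses are not given: they have to be found in the camera images.
- white_jar_c (a point): white screw-lid jar, all white: round, body 48 mm and lid 50 mm in diameter, 58 mm tall; lid is the top 13 mm. Stands upright on the middle seat of the stand. The point is its centre, 29 mm above its underside; z is up. Fingers fit only along the stand's x axis, once both neighbours are gone. 40-85 g.
- orange_jar_c (a point): white screw-lid jar with an orange lid: round, body 54 mm and lid 57 mm in diameter, 52 mm tall; lid is the top 11 mm. Starts on one of the two outer seats of the stand. The point is its centre, 26 mm above its underside; z is up. Best gripped along the stand's y axis while on the stand. 85-170 g.
- blue_jar_c (a point): small white screw-lid jar with a blue lid: round, body 40 mm and lid 42 mm in diameter, 46 mm tall; lid is the top 9 mm. Starts on the other outer seat of the stand. The point is its centre, 23 mm above its underside; z is up. Best gripped along the stand's y axis while on the stand. 35-70 g.
- jar_stand: fixed grey jar stand, a plate 190 mm (its x) by 96 mm (its y) by 8 mm with three flat white round seat marks in a row along its x axis: middle seat at x = 0, outer seats at x = -58 and +58 mm, all at y = 0 and with their surface 8 mm above the bench. Two upright aluminium cheeks, 44 mm long in x and 6 mm thick, flank the middle seat at y = -36 and +36 mm and rise to 58 mm above the bench. Origin: centre of its underside, on the bench.
- pan (a point): centre of the top face of the round steel pan (110 mm in diameter, 45 mm above the bench) of a fixed white bench scale, whose body is 170 x 130 mm and 34 mm tall; the pan's centre lies 18 mm to the rear (+x of the scale) of the body's centre; a small display is in front. The pan does not move.
- coaster_orange: fixed round orange coaster, 90 mm in diameter, 4 mm thick. Origin: centre of its underside, on the bench.
- coaster_blue: fixed round blue coaster, 90 mm in diameter, 4 mm thick. Origin: centre of its underside, on the bench.
- vial_c (a point): bystander: clear glass vial with a black cap, 22 mm in diameter, 48 mm tall, standing loose behind the stand. The point is its centre, 24 mm up.
- dish_c (a point): bystander: shallow clear petri dish, 69 mm in diameter, 15 mm tall, lying loose in front of the stand. The point is its centre, 7.5 mm up.
- brown_jar_c (a point): bystander: brown jar with a black lid, 66 mm in diameter, 62 mm tall, standing loose at the back. The point is its centre, 31 mm up.
Not all that is in view belongs to the job. What is shaped like the part that bears white_jar_c but green or turquoise is not meant.

How it is judged:
By the outcome, as a careful person would: the job done as asked, in the order asked, and still so for the second after the job is handed in, with the robot touching nothing.
It also fails if it takes over 131 s, if anything falls off the work surface, if the arm or the gripper's body presses on something with over 40 N, if the wrist force passes 120 N, or if a joint passes its speed limit or range.

## Working session

There is one attempt and no reset: what is moved stays moved. The work goes in short steps, Python scripts to look and compute and a tool call to move; the robot and the scene stay as the last step left them, time stands still between calls to the robot, and variables do not carry over. Pictures are saved under pics/ and viewed, and the job is handed in when it is done.

Besides the shell and the picture viewer there is one more tool, called after ">>>" by a JSON object that holds its "name" and its "arguments". jog_arm: Moves the arm, as the interface text tells. Its arguments: {"type":"object","properties":{"motion":{"type":"array"},"gripper":{"type":"number"},"force":{"type":"number"}},"required":["motion"]}

```bash
ls; mkdir -p pics
python3 - <<'E'
from bench import robot
import cv2
print(robot.grip_depth, robot.observe())
for n in ["scene","top","wrist"]:
    im=robot.snapshot(n); cv2.imwrite(f"pics/{n}0.png",im[:,:,::-1])
    print(n,robot.calibration(n))
E
```

```text
pics
0.1547 {'time_s': 0.0, 'joint_pos': array([ 1.16260835e+00,  1.31187862e-01,  1.48928212e+00, -7.48924590e-06,
        1.52300851e+00, -8.53822499e-02]), 'joint_vel': array([-0.00058091,  0.0008386 ,  0.00110397,  0.0006509 , -0.00060773,
        0.00176791]), 'effort': array([-3.40571067e-03, -5.69388664e+01, -5.00551486e+01, -2.15163645e-04,
        1.43230267e-02, -1.87386013e-05]), 'tcp_pos': array([0.1902155 , 0.56880733, 0.40362662]), 'tool_rot': array([-2.26717824e-04,  1.60702744e-01,  9.87002401e-01, -9.15269349e-04]), 'wrist_force': array([ 0.04981826,  0.14086047, -0.0610862 ]), 'ft_torque': array([-0.02402003,  0.0282185 , -0.07083927]), 'opening': 0.08538884222970927}
scene {'mtx': array([[437.25497564,   0.        , 285.44277099],
       [  0.        , 437.25497564, 198.08082411],
       [  0.        ,   0.        ,   1.        ]]), 'k1': -0.02725058246427596, 'origin': array([0.58519003, 0.52192627, 0.81203351]), 'attitude': array([0.01673769, 0.01304015, 0.29512662, 0.95522253])}
top {'mtx': array([[531.26147371,   0.        , 276.01667053],
       [  0.        , 531.26147371, 209.07404826],
       [  0.        ,   0.        ,   1.        ]]), 'k1': -0.03573640041353826, 'origin': array([0.30338256, 0.01128246, 1.42647098]), 'attitude': array([ 0.70409592,  0.06923996, -0.06601604, -0.70363104])}
wrist {'mtx': array([[329.39692047,   0.        , 277.27218537],
       [  0.        , 329.39692047, 207.24547876],
       [  0.        ,   0.        ,   1.        ]]), 'k1': -0.014918851193212039, 'origin': array([0.12669824, 0.59013373, 0.37343418]), 'attitude': array([ 0.80415431, -0.10979874, -0.0779615 ,  0.5789664 ])}
```

View pics/scene0.png

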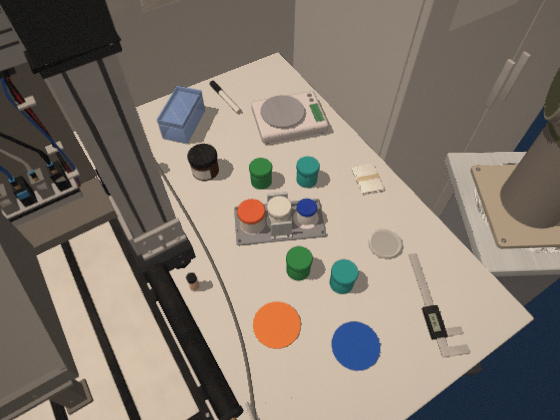

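View pics/top0.png

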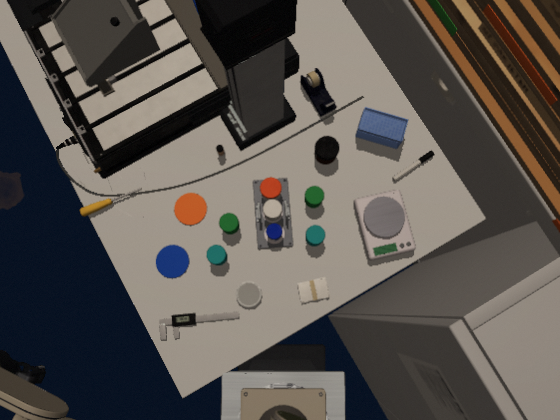

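View pics/wrist0.png

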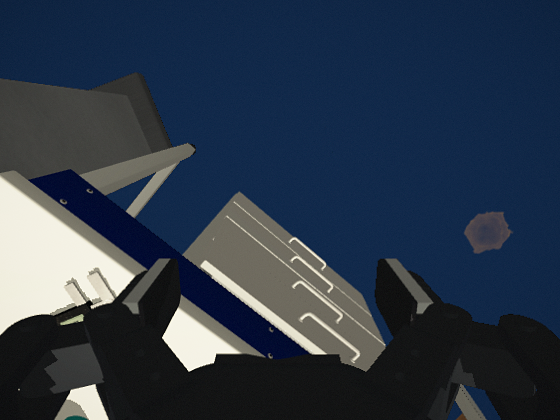

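The scene view shows the stand at about (280,220), with orange left, white in the middle and blue right. The coasters are at (277,325) and (356,345), the scale at (285,112), the vial near (192,280), the dish at (385,243) and the brown jar at (203,162). Green and turquoise jars stand around the stand. The wrist camera doesn't see the work yet.

```bash
cat > h.py <<'E'
import numpy as np, cv2
from scipy.spatial.transform import Rotation as R
from scipy.optimize import least_squares
from bench import robot
def rq(q): return R.from_quat([q[1],q[2],q[3],q[0]])
def proj(c,P):
    P=np.atleast_2d(P); p=rq(c['attitude']).inv().apply(P-c['origin'])
    s=np.c_[p[:,0]/-p[:,2], -p[:,1]/-p[:,2]]
    s=s*(1+c['k1']*(s**2).sum(1,keepdims=True))
    return s@c['mtx'][:2,:2].T+c['mtx'][:2,2]
def ray(c,uv):
    s0=(np.array(uv)-c['mtx'][:2,2])/np.diag(c['mtx'])[:2]; s=s0.copy()
    for _ in range(20): s=s0/(1+c['k1']*(s@s))
    return rq(c['attitude']).apply([s[0],-s[1],-1.])
def onz(c,uv,z):
    d=ray(c,uv); return c['origin']+d*(z-c['origin'][2])/d[2]
def tri(cs,uvs):
    A=np.zeros((3,3));b=np.zeros(3)
    for c,u in zip(cs,uvs):
        d=ray(c,u);d/=np.linalg.norm(d);M=np.eye(3)-np.outer(d,d);A+=M;b+=M@c['origin']
    X=np.linalg.solve(A,b)
    return X,[np.linalg.norm(np.cross(X-c['origin'],ray(c,u)/np.linalg.norm(ray(c,u)))) for c,u in zip(cs,uvs)]
E
python3 - <<'E'
from h import *
cs={n:robot.calibration(n) for n in("scene","top")}
W=np.array([560,420])
for nm in "white_jar_c orange_jar_c blue_jar_c jar_stand pan coaster_orange coaster_blue vial_c dish_c brown_jar_c".split():
    r={}
    for n in cs:
        o=robot.place_of(n,nm); r[n]=[(np.round(W*d['centre'],1),round(d['p'],2)) for d in o[:5]]
    print(nm,{k:[(list(map(float,a)),p) for a,p in v] for k,v in r.items()})
    for a,p in r['scene'][:3]:
        for b,q in r['top'][:3]:
            X,e=tri([cs['scene'],cs['top']],[a,b])
            if max(e)<.006: print('   ',X.round(4),np.round(e,4),p,q)
print(robot.observe()['time_s'])
E
```

```text
white_jar_c {'scene': [([297.2, 263.3], 0.95), ([262.9, 172.3], 0.87), ([341.6, 276.7], 0.59), ([280.0, 211.8], 0.58), ([305.7, 172.8], 0.57)], 'top': [([314.5, 194.9], 0.85), ([228.6, 222.7], 0.75), ([272.3, 211.5], 0.68), ([315.3, 234.6], 0.68), ([217.4, 254.5], 0.64)]}
    [0.5362 0.1444 0.0312] [0.0009 0.0009] 0.95 0.75
orange_jar_c {'scene': [([250.5, 218.4], 0.56)], 'top': [([265.4, 188.1], 0.72)]}
    [0.6276 0.0464 0.0447] [0.0009 0.0009] 0.56 0.72
blue_jar_c {'scene': [([304.8, 212.9], 0.96)], 'top': [([272.1, 230.8], 0.6)]}
    [0.514  0.0285 0.0326] [0.0011 0.0011] 0.96 0.6
jar_stand {'scene': [([279.8, 220.0], 0.73)], 'top': [([271.8, 211.1], 0.95)]}
    [0.569  0.0304 0.0112] [0.0034 0.0034] 0.73 0.95
pan {'scene': [([284.1, 114.1], 0.56), ([281.7, 213.0], 0.48)], 'top': [([382.0, 214.1], 0.89)]}
coaster_orange {'scene': [([271.6, 323.6], 0.73), ([385.4, 245.9], 0.7), ([280.5, 214.0], 0.19)], 'top': []}
coaster_blue {'scene': [([354.5, 346.3], 0.74)], 'top': [([174.2, 264.1], 0.9)]}
    [ 0.4322  0.2953 -0.0224] [0.0011 0.0011] 0.74 0.9
vial_c {'scene': [([193.8, 281.7], 0.72), ([278.5, 217.0], 0.26)], 'top': [([218.4, 148.4], 0.64)]}
    [0.7388 0.1764 0.0324] [0.004 0.004] 0.72 0.64
dish_c {'scene': [([387.2, 243.6], 0.97)], 'top': [([248.6, 292.5], 0.79)]}
    [0.3488 0.0929 0.0102] [0.0058 0.0058] 0.97 0.79
brown_jar_c {'scene': [([204.2, 162.7], 0.87), ([191.8, 282.5], 0.45)], 'top': [([329.7, 147.5], 0.83), ([270.4, 207.3], 0.7)]}
1.15
```

Run:
```python
from h import *
a=cv2.imread('pics/scene0.png');b=cv2.imread('pics/top0.png')
cv2.imwrite('pics/z1.png',np.hstack([cv2.resize(a[170:260,220:340],None,fx=3.3,fy=3.3,interpolation=2),cv2.resize(b[170:260,235:355],None,fx=3.3,fy=3.3,interpolation=2)]))
cv2.imwrite('pics/z2.png',np.hstack([cv2.resize(a[80:150,240:340],None,fx=4,fy=4,interpolation=2),cv2.resize(b[180:265,345:425],(400,280),interpolation=2)]))
```

```text
(no output)
```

View pics/z1.png

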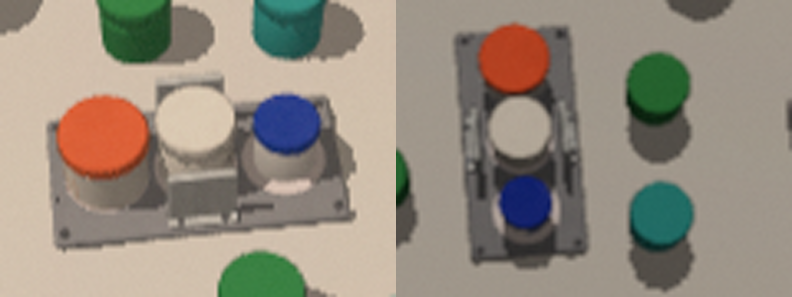

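View pics/z2.png

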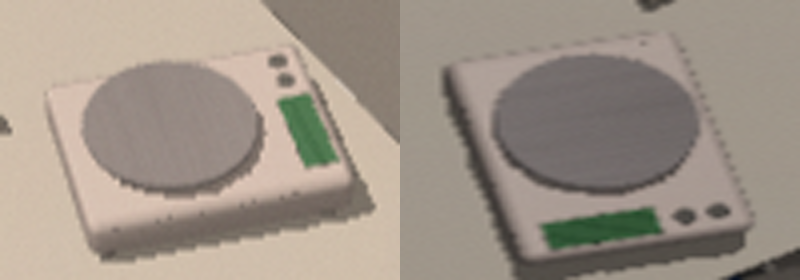

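```bash
cat > seg.py <<'E'
from h import *
def hsvmask(im,lo,hi): return cv2.inRange(cv2.cvtColor(im,cv2.COLOR_BGR2HSV),np.array(lo),np.array(hi))
def blobs(m,amin=80):
    n,l,s,c=cv2.connectedComponentsWithStats(m)
    return [(c[i],s[i],l==i) for i in range(1,n) if s[i][4]>amin]
OR=((4,140,90),(14,255,255)); BL=((110,140,60),(125,255,255)); GR=((55,120,40),(75,255,255)); TQ=((80,120,40),(97,255,255))
def cylhull(c,x,y,z0,z1,r):
    t=np.linspace(0,2*np.pi,120)
    P=np.vstack([np.c_[x+r*np.cos(t),y+r*np.sin(t),0*t+z] for z in (z0,z1)])
    return cv2.convexHull(proj(c,P).astype(np.float32))
def mom(h):
    m=cv2.moments(h); return np.array([m['m10'],m['m01']])/m['m00'],m['m00']
def fitcyl(cs,cens,h,r,g):   # unknown x,y,ztop ; h side height
    f=lambda v: np.concatenate([mom(cylhull(c,v[0],v[1],v[2]-h,v[2],r))[0]-u for c,u in zip(cs,cens)])
    s=least_squares(f,g); return s.x,s.fun
E
python3 - <<'E'
from seg import *
cs=[robot.calibration(n) for n in("scene","top")]
ims=[cv2.imread('pics/scene0.png'),cv2.imread('pics/top0.png')]
for nm,k in (('OR',OR),('BL',BL),('GR',GR),('TQ',TQ)):
    for im in ims: print(nm,[(b[0].round(1).tolist(),b[1][:].tolist()) for b in blobs(hsvmask(im,*k))])
E
```

```text
OR [([250.7, 211.1], [237, 199, 28, 25, 556]), ([276.3, 324.6], [253, 302, 48, 47, 1733])]
OR [([491.5, 104.8], [414, 0, 146, 215, 2648]), ([540.7, 22.2], [520, 0, 40, 53, 386]), ([522.8, 52.8], [488, 4, 69, 97, 178]), ([530.9, 42.9], [509, 6, 51, 75, 571]), ([270.2, 187.4], [260, 177, 22, 21, 350]), ([190.1, 208.5], [174, 193, 33, 32, 805])]
BL [([306.4, 207.1], [297, 199, 20, 17, 274])]
BL [([273.8, 230.7], [267, 223, 15, 16, 192]), ([171.9, 261.2], [156, 245, 33, 33, 825])]
GR [([260.2, 172.8], [249, 158, 23, 31, 553]), ([298.3, 262.6], [286, 247, 26, 33, 684])]
GR [([443.2, 15.9], [428, 0, 29, 35, 286]), ([313.9, 195.5], [305, 187, 18, 18, 263]), ([228.5, 222.5], [220, 214, 19, 18, 268])]
TQ [([306.9, 171.3], [297, 157, 22, 30, 563]), ([342.9, 275.9], [330, 260, 28, 34, 716])]
TQ [([314.7, 235.1], [306, 226, 19, 20, 293]), ([216.1, 254.5], [207, 245, 20, 20, 294])]
```

Run:
```python
from seg import *
cs=[robot.calibration(n) for n in("scene","top")]
ims=[cv2.imread('pics/scene0.png'),cv2.imread('pics/top0.png')]
hsv=cv2.cvtColor(ims[0],cv2.COLOR_BGR2HSV); print(hsv[345,356])
BL2=((100,140,60),(125,255,255))
bc=[b for b in blobs(hsvmask(ims[0],*BL2),500)]; print([(b[0],b[1]) for b in bc])
d={'orange':([(250.7,211.1),(270.2,187.4)],.011,.0285,(556,350)),
'blue':([(306.4,207.1),(273.8,230.7)],.009,.021,(274,192)),
'co':([(276.3,324.6),(190.1,208.5)],.004,.045,(1733,805)),
'green1':([(260.2,172.8),(313.9,195.5)],.058,.025,(553,263)),'green2':([(298.3,262.6),(228.5,222.5)],.058,.025,(684,268)),
'tq1':([(306.9,171.3),(314.7,235.1)],.058,.025,(563,293)),'tq2':([(342.9,275.9),(216.1,254.5)],.058,.025,(716,294))}
b=[b for b in bc if b[0][1]>300]
if b: d['cb']=([b[0][0],(171.9,261.2)],.004,.045,(b[0][1][4],825))
for k,(c,h,r,A) in d.items():
    v,f=fitcyl(cs,[np.array(x) for x in c],h,r,[.5,.1,.05])
    print(k,v.round(4),f.round(2),A,[round(mom(cylhull(q,v[0],v[1],v[2]-h,v[2],r))[1]) for q in cs])
```

```text
[109 175 147]
[(array([355.45779765, 345.75740637]), array([ 332,  322,   48,   48, 1789], dtype=int32))]
orange [0.6269 0.0335 0.0584] [-0.44 -0.11 -0.12  0.55] (556, 350) [588, 373]
blue [0.5112 0.0244 0.0535] [-0.5  -0.23 -0.37  0.59] (274, 192) [314, 208]
co [0.5802 0.2539 0.0021] [-0.37 -0.1  -0.2   0.56] (1733, 805) [1800, 842]
green1 [ 0.6084 -0.0829  0.0585] [-0.92 -0.29 -0.35  0.92] (553, 263) [657, 355]
green2 [0.5344 0.1447 0.0624] [-0.51 -0.26 -0.34  0.82] (684, 268) [799, 352]
tq1 [ 0.5017 -0.0839  0.0584] [-0.38 -0.17 -0.25  0.66] (563, 293) [652, 341]
tq2 [0.45   0.1758 0.062 ] [-0.49 -0.13 -0.41  0.52] (716, 294) [830, 349]
cb [0.436  0.2987 0.0031] [-0.3  -0.2  -0.36  0.45] (np.int32(1789), 825) [1932, 887]
```

Run:
```python
from seg import *
cs=[robot.calibration(n) for n in("scene","top")]
ims=[cv2.imread('pics/scene0.png'),cv2.imread('pics/top0.png')]
# pan: saturation low/grey segmentation by grabbing similar to centre colour
out=[]
for im,c in zip(ims,[(283,111),(384,217)]):
    m=np.zeros((422,562),np.uint8); g=cv2.GaussianBlur(im,(3,3),0)
    cv2.floodFill(g,m,c,0,(10,)*3,(14,)*3,flags=4|cv2.FLOODFILL_MASK_ONLY|cv2.FLOODFILL_FIXED_RANGE|(255<<8))
    m=m[1:-1,1:-1]; m=cv2.morphologyEx(m,cv2.MORPH_OPEN,np.ones((5,5)))
    ct=max(cv2.findContours(m,0,1)[0],key=cv2.contourArea); ct=cv2.convexHull(ct)
    u,A=mom(ct); print(u,A,cv2.boundingRect(ct),cv2.fitEllipse(ct)); out.append(u)
v,f=fitcyl(cs,out,.0001,.055,[.5,-.2,.045]); print(v,f,[round(mom(cylhull(q,v[0],v[1],v[2],v[2],.055))[1]) for q in cs])
X,e=tri(cs,[(283,110.9),(384.2,217.2)]);print(X,e)
# draw check
th=np.arctan2(.0091,.1157)
M=np.array([.569,.029])
for i,(c,im) in enumerate(zip(cs,ims)):
    o=cv2.resize(im,None,fx=4,fy=4,interpolation=2)
    def H(h,col): cv2.polylines(o,[((h+0.5)*4).astype(int)],True,col,1)
    H(cylhull(c,*M,.053,.066,.025),(0,255,0)); H(cylhull(c,v[0],v[1],.045,.045,.055),(0,255,0))
    H(cylhull(c,.6269,.0335,.049,.060,.0285),(255,255,0));H(cylhull(c,.5112,.0244,.045,.054,.021),(0,255,255))
    ex=np.array([np.cos(th),np.sin(th)]);ey=np.array([-ex[1],ex[0]])
    P=np.array([[*(M+sx*.095*ex+sy*.048*ey),.008] for sx,sy in((1,1),(1,-1),(-1,-1),(-1,1))])
    H(proj(c,P).reshape(-1,1,2),(0,0,255))
    (x,y),(X,Y)=[((220,90),(350,260)),((240,165),(425,270))][i]
    cv2.imwrite(f'pics/chk{i}.png',o[y*4:Y*4,x*4:X*4])
```

```text
[281.7997305  110.57200606] 989.5 (261, 96, 43, 30) ((281.7615966796875, 110.57008361816406), (30.18044662475586, 42.80595016479492), 88.22824096679688)
[384.0671058  216.30204474] 1214.5 (364, 197, 41, 39) ((384.067626953125, 216.3920135498047), (38.26054763793945, 41.06968307495117), 112.038818359375)
[ 0.55203153 -0.26828718  0.04178929] [-0.32924956 -0.12399455 -0.09662985  0.32756647] [1100, 1329]
[ 0.5494351  -0.2690972   0.03835337] [np.float64(0.0012879028765562207), np.float64(0.0012879028765560708)]
```

View pics/chk0.png

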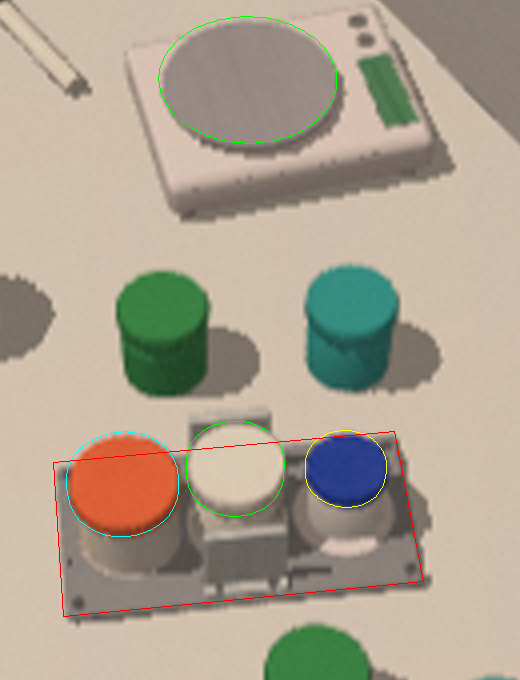

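View pics/chk1.png

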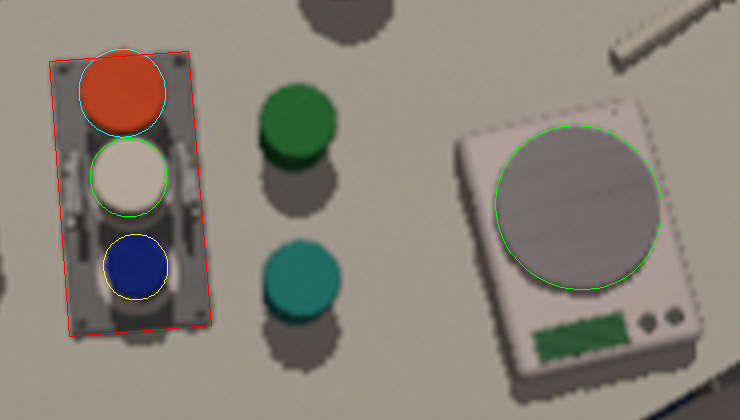

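Overlays agree with both views to about 2 mm. Now a planning helper, then hover over the stand.

```bash
cat >> h.py <<'E'
TH=np.arctan2(.0091,.1157)
def plan(g,yaw):
    """g: target grasp point world; yaw: world angle of tool y (jaw) axis. prints tool shift+rotvec from the measured pose"""
    s=robot.observe(); Rt=rq(s['tool_rot'])
    y=np.array([np.cos(yaw),np.sin(yaw),0]);z=np.array([0,0,-1.]);x=np.cross(y,z)
    Rg=R.from_matrix(np.c_[x,y,z]); 
    tcp=np.array(g)-Rg.apply([0,0,robot.grip_depth])
    gp=s['tcp_pos']+Rt.apply([0,0,robot.grip_depth])
    d=Rt.inv().apply(tcp-s['tcp_pos']); rv=(Rt.inv()*Rg).as_rotvec()
    print('t',round(s['time_s'],2),'grasp now',gp.round(4),'yaw',np.degrees(np.arctan2(*Rt.apply([0,1,0])[[1,0]])).round(2),'F',s['wrist_force'].round(1),'open',round(s['opening'],4),'j',s['joint_pos'].round(2))
    print('shift',d.round(4),'rv',rv.round(4),'rows>=',np.linalg.norm(d)/.0625,np.linalg.norm(rv)/np.radians(10.7))
E
python3 - <<'E'
from h import *
s=robot.observe();Rt=rq(s['tool_rot']);c=robot.calibration('wrist')
print('cam in tool',Rt.inv().apply(c['origin']-s['tcp_pos']),'look',Rt.inv().apply(rq(c['attitude']).apply([0,0,-1])))
print('tool x in world',Rt.apply([1,0,0]))
plan([.55,.03,.25],np.pi/2+TH)
E
```

```text
cam in tool [6.70019955e-02 5.40110487e-05 3.04500346e-02] look [-2.66954373e-01 -4.13201212e-04  9.63709081e-01]
tool x in world [-9.48357905e-01  3.17202274e-01 -3.09070647e-05]
t 1.15 grasp now [0.1903 0.569  0.25  ] yaw 71.51 F [-0.4  0.2 -0.7] open 0.0855 j [ 1.16  0.13  1.49 -0.    1.52 -0.09]
shift [-0.5121 -0.3971 -0.    ] rv [ 0.      0.     -0.4013] rows>= 10.368386209131158 2.1486884277715186
```

>>> {"name": "jog_arm", "arguments": {"motion": [-0.512,-0.397,0,0,0,-0.401,-0.512,-0.397,0,0,0,-0.401,-0.512,-0.397,0,0,0,-0.401,-0.512,-0.397,0,0,0,-0.401,-0.512,-0.397,0,0,0,-0.401,-0.512,-0.397,0,0,0,-0.401,-0.512,-0.397,0,0,0,-0.401,-0.512,-0.397,0,0,0,-0.401]}}

```text
time_s: 2.15
tcp_pos: [0.466, 0.1552, 0.4052]
tool_rot: [0.001, -0.039, 0.999, 0.0]
wrist_force: [0.7, 1.8, 0.4]
opening: 0.0853
```

```bash
python3 -c "
from h import *
plan([.569,.03,.25],np.pi/2+TH)"
```

```text
t 2.15 grasp now [0.4662 0.1553 0.2505] yaw 94.48 F [0.7 1.8 0.4] open 0.0853 j [ 0.22 -0.17  1.78  0.    1.53 -1.43]
shift [-0.0929 -0.1329  0.0005] rv [ 0.0003  0.0011 -0.0003] rows>= 2.5936178158564767 0.006520497277630066
```

>>> {"name": "jog_arm", "arguments": {"motion": [-0.093,-0.133,0,0,0,0,-0.093,-0.133,0,0,0,0,-0.093,-0.133,0,0,0,0,-0.093,-0.133,0,0,0,0,-0.093,-0.133,0,0,0,0]}}

```text
time_s: 2.78
tcp_pos: [0.5682, 0.032, 0.4045]
tool_rot: [-0.0, -0.039, 0.999, 0.0]
wrist_force: [0.4, -0.2, 0.4]
opening: 0.0853
```

```bash
python3 -c "
from h import *
plan([.569,.03,.25],np.pi/2+TH)
im=robot.snapshot('wrist');cv2.imwrite('pics/w1.png',im[:,:,::-1])"
```

```text
t 2.77 grasp now [0.568  0.0321 0.2498] yaw 94.47 F [ 0.4 -0.2  0.4] open 0.0853 j [-0.03  0.05  1.58  0.    1.52 -1.68]
shift [-0.0007 -0.0021 -0.0002] rv [ 0.0004 -0.0007 -0.0005] rows>= 0.03517756433737157 0.0051710413732686715
```

View pics/w1.png

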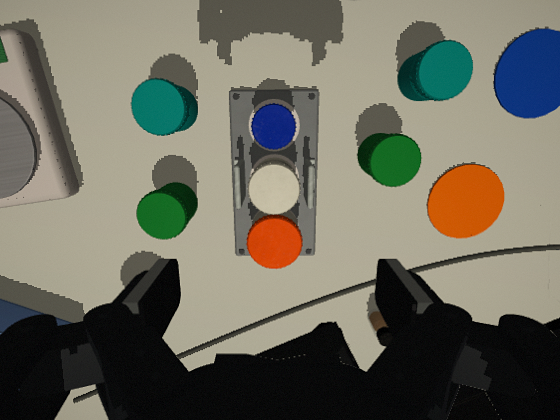

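The wrist view shows the stand upright at (275,170), with blue at (274,126), white at (274,189) and orange at (274,242). Both coasters show on the right.

```bash
cat >> seg.py <<'E'
BLW=((100,140,60),(125,255,255))
def fitxy(c,u,h,r,z,g=(.55,.03)):
    s=least_squares(lambda v: mom(cylhull(c,v[0],v[1],z-h,z,r))[0]-u,g); return s.x
E
python3 - <<'E'
from seg import *
c=robot.calibration('wrist'); im=cv2.imread('pics/w1.png')
for nm,k in (('OR',OR),('BL',BLW)):
    print(nm,[(b[0].round(1).tolist(),b[1].tolist()) for b in blobs(hsvmask(im,*k),300)])
def near(k,p): return min(blobs(hsvmask(im,*k),300),key=lambda b:np.hypot(*(b[0]-p)))
for nm,k,p,h,r,z in (('orange',OR,(274,242),.011,.0285,.060),('blue',BLW,(274,126),.009,.021,.054),('co',OR,(466,200),.004,.045,.004),('cb',BLW,(545,70),.004,.045,.004)):
    b=near(k,p); v=fitxy(c,b[0],h,r,z); print(nm,v.round(4),b[1][4],mom(cylhull(c,*v,z-h,z,r))[1], [fitxy(c,b[0],h,r,z+.005).round(4)])
# stand corners by plate colour
g=cv2.resize(im[80:275,215:335],None,fx=4,fy=4,interpolation=2)
M=np.array([.569,.029]); ex=np.array([np.cos(TH),np.sin(TH)]);ey=np.array([-ex[1],ex[0]])
P=np.array([[*(M+sx*.095*ex+sy*.048*ey),.008] for sx,sy in((1,1),(1,-1),(-1,-1),(-1,1))])
def H(h,col): cv2.polylines(g,[((h+0.5-np.float32([215,80]))*4).astype(int)],True,col,1)
H(proj(c,P).reshape(-1,1,2),(0,0,255));H(cylhull(c,*M,.053,.066,.025),(0,255,0))
H(cylhull(c,.6269,.0335,.049,.060,.0285),(255,255,0));H(cylhull(c,.5112,.0244,.045,.054,.021),(0,255,255))
cv2.imwrite('pics/chk3.png',g)
E
```

```text
OR [([465.4, 200.8], [427, 164, 77, 74, 4419]), ([274.1, 242.1], [246, 216, 57, 53, 2295])]
BL [([530.0, 74.2], [495, 29, 65, 89, 4817]), ([273.1, 126.0], [251, 103, 45, 47, 1553])]
orange [0.6271 0.0337] 2295 2434.7822324512526 [array([0.6251, 0.0336])]
blue [0.5107 0.0239] 1553 1592.2914474715362 [array([0.5106, 0.0239])]
co [0.58   0.2544] 4419 4596.983382692793 [array([0.579 , 0.2514])]
cb [0.4375 0.2922] 4817 6097.245970342483 [array([0.4384, 0.2887])]
```

View pics/chk3.png

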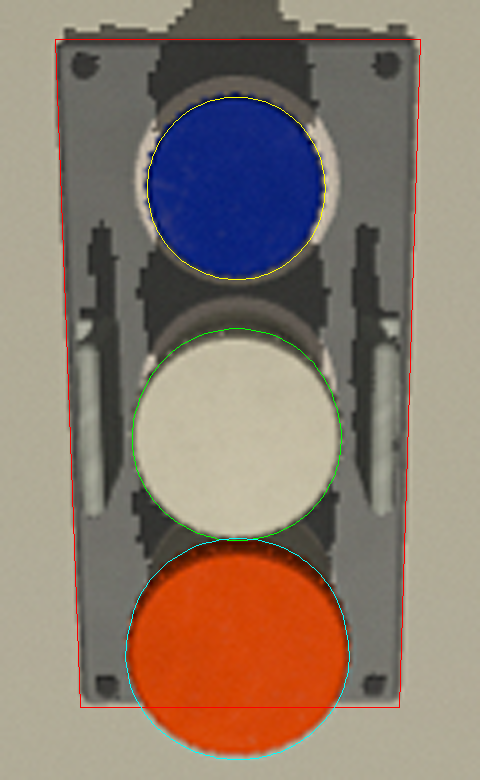

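```bash
python3 -c "
from h import *
plan([.627,.0336,.034],np.pi/2+TH)"
```

```text
t 2.83 grasp now [0.5679 0.0325 0.25  ] yaw 94.51 F [ 0.4 -0.4  0.2] open 0.0858 j [-0.03  0.05  1.58  0.    1.52 -1.68]
shift [-0.059  -0.0036  0.216 ] rv [ 0.0004 -0.0003  0.0003] rows>= 3.5824058063094983 0.0031255039445496047
```

>>> {"name": "jog_arm", "arguments": {"motion": [-0.059,-0.004,0.05,0,0,0,-0.059,-0.004,0.1,0,0,0,-0.059,-0.004,0.13,0,0,0,-0.059,-0.004,0.13,0,0,0,-0.059,-0.004,0.13,0,0,0]}}

```text
time_s: 3.45
tcp_pos: [0.6279, 0.0332, 0.2769]
tool_rot: [0.001, -0.04, 0.999, -0.0]
wrist_force: [0.5, -0.5, -0.0]
opening: 0.0856
```

```bash
python3 -c "
from h import *
plan([.627,.0336,.034],np.pi/2+TH)
im=robot.snapshot('wrist');cv2.imwrite('pics/w2.png',im[:,:,::-1])"
```

```text
t 3.45 grasp now [0.6283 0.0332 0.1222] yaw 94.54 F [ 0.5 -0.5 -0. ] open 0.0856 j [-0.03  0.3   1.54  0.    1.31 -1.68]
shift [0.0011 0.0005 0.0882] rv [-0.0002  0.0026  0.0008] rows>= 1.411857102417829 0.014612745394933907
```

View pics/w2.png

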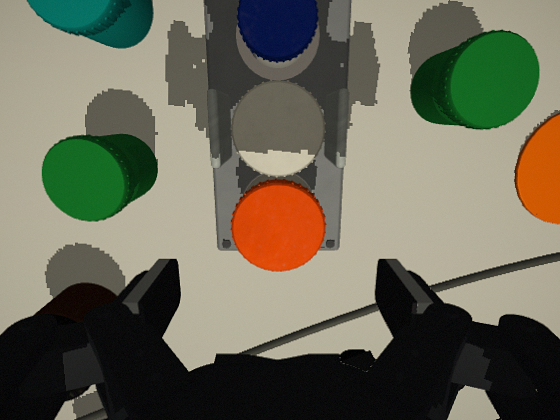

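The orange lid is at (279,226), centred between the jaws (about 279). Descending.

>>> {"name": "jog_arm", "arguments": {"motion": [0.001,0,0.03,0,0,0,0.001,0,0.06,0,0,0,0.001,0,0.08,0,0,0,0.001,0,0.088,0,0,0,0.001,0,0.088,0,0,0], "force": 35}}

```text
time_s: 4.12
tcp_pos: [0.6268, 0.0323, 0.1873]
tool_rot: [0.0, -0.039, 0.999, -0.0]
wrist_force: [-0.3, -0.1, -0.1]
opening: 0.0856
```

>>> {"name": "jog_arm", "arguments": {"motion": [0,0,0,0,0,0,0,0,0,0,0,0,0,0,0,0,0,0,0,0,0,0,0,0], "gripper": 30, "force": 35}}

```text
time_s: 4.62
tcp_pos: [0.6272, 0.0323, 0.1883]
tool_rot: [0.001, -0.039, 0.999, -0.0]
wrist_force: [-1.7, -0.4, 5.9]
opening: 0.0557
```

```bash
python3 -c "
from h import *
plan([.627,.0336,.034],np.pi/2+TH)
im=robot.snapshot('wrist');cv2.imwrite('pics/w3.png',im[:,:,::-1])
im=robot.snapshot('top');cv2.imwrite('pics/t3.png',im[150:300,150:350,::-1].repeat(3,0).repeat(3,1))"
```

```text
t 4.62 grasp now [0.6275 0.0323 0.0336] yaw 94.48 F [-1.7 -0.4  5.9] open 0.0557 j [-0.03  0.4   1.58  0.    1.16 -1.68]
shift [ 0.0001  0.0013 -0.0004] rv [-0.0002  0.0021 -0.0003] rows>= 0.021633137604363556 0.011626886536641904
```

View pics/w3.png

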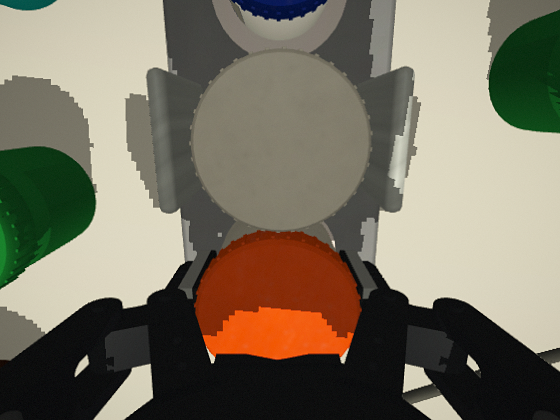

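>>> {"name": "jog_arm", "arguments": {"motion": [0,0,0,0,0,0,0,0,-0.01,0,0,0]}}

```text
time_s: 4.97
tcp_pos: [0.6261, 0.0323, 0.1965]
tool_rot: [-0.001, -0.039, 0.999, 0.0]
wrist_force: [0.3, -0.3, -1.9]
opening: 0.0552
```

```bash
python3 -c "
from h import *
plan([.580,.254,.034],np.pi/2+TH)"
```

```text
t 4.97 grasp now [0.6259 0.0323 0.0418] yaw 94.48 F [ 0.3 -0.3 -1.9] open 0.0552 j [-0.03  0.39  1.58 -0.    1.17 -1.68]
shift [0.0287 0.2246 0.0079] rv [ 0.0001 -0.0013 -0.0003] rows>= 3.625257786295897 0.007345831630800974
```

>>> {"name": "jog_arm", "arguments": {"motion": [0,0,-0.04,0,0,0,0,0,-0.09,0,0,0,0.007,0.05,-0.09,0,0,0,0.014,0.11,-0.09,0,0,0,0.022,0.17,-0.09,0,0,0,0.029,0.224,-0.09,0,0,0,0.029,0.224,-0.07,0,0,0,0.029,0.224,-0.05,0,0,0]}}

```text
time_s: 5.98
tcp_pos: [0.58, 0.2533, 0.2459]
tool_rot: [0.0, -0.04, 0.999, -0.0]
wrist_force: [0.4, -0.2, -2.3]
opening: 0.0553
```

>>> {"name": "jog_arm", "arguments": {"motion": [0,0,0.02,0,0,0,0,0,0.02,0,0,0]}}

```text
time_s: 6.22
tcp_pos: [0.5792, 0.2516, 0.2233]
tool_rot: [-0.003, -0.038, 0.999, -0.001]
wrist_force: [0.4, -0.2, -1.6]
opening: 0.0552
```

```bash
python3 -c "
from h import *
plan([.580,.254,.031],np.pi/2+TH)
im=robot.snapshot('wrist');cv2.imwrite('pics/w4.png',im[:,:,::-1])"
```

```text
t 6.22 grasp now [0.5784 0.2513 0.0686] yaw 94.37 F [ 0.4 -0.2 -1.6] open 0.0552 j [ 0.33  0.37  1.56 -0.    1.23 -1.32]
shift [-0.0012  0.0024  0.0376] rv [-0.0016 -0.0055 -0.0022] rows>= 0.6033199980012559 0.032548490054208394
```

View pics/w4.png

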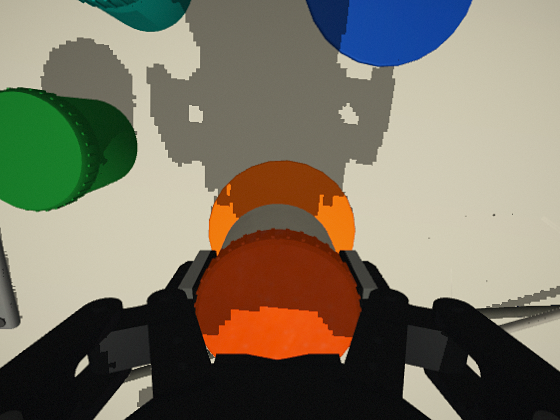

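The jar hangs over the orange coaster, centred left to right at about (281,250). Lowering.

>>> {"name": "jog_arm", "arguments": {"motion": [-0.001,0.002,0.015,0,0,0,-0.001,0.002,0.028,0,0,0,-0.001,0.002,0.034,0,0,0,-0.001,0.002,0.036,0,0,0,-0.001,0.002,0.036,0,0,0]}}

```text
time_s: 6.9
tcp_pos: [0.581, 0.2555, 0.1908]
tool_rot: [0.0, -0.039, 0.999, 0.0]
wrist_force: [0.6, 1.1, -1.8]
opening: 0.0552
```

```bash
python3 -c "
from h import *
plan([.580,.254,.030],np.pi/2+TH)"
```

```text
t 6.9 grasp now [0.581  0.2555 0.0361] yaw 94.49 F [ 0.6  1.1 -1.8] open 0.0552 j [ 0.33  0.41  1.56 -0.    1.17 -1.32]
shift [ 0.0011 -0.0014  0.0061] rv [ 0.      0.0001 -0.0002] rows>= 0.10197784108500457 0.0011779387865453576
```

>>> {"name": "jog_arm", "arguments": {"motion": [0.001,-0.001,0.003,0,0,0,0.001,-0.001,0.005,0,0,0,0.001,-0.001,0.006,0,0,0,0.001,-0.001,0.006,0,0,0]}}

```text
time_s: 7.4
tcp_pos: [0.58, 0.2543, 0.1847]
tool_rot: [-0.0, -0.039, 0.999, -0.0]
wrist_force: [-0.1, 0.3, -1.6]
opening: 0.0552
```

```bash
python3 -c "
from h import *
plan([.580,.254,.030],np.pi/2+TH)"
```

```text
t 7.4 grasp now [0.58   0.2543 0.03  ] yaw 94.48 F [-0.1  0.3 -1.6] open 0.0552 j [ 0.33  0.42  1.57 -0.    1.16 -1.32]
shift [ 0.     -0.0003 -0.    ] rv [-0.0001 -0.0001 -0.0003] rows>= 0.0055540408259220865 0.0016256853847321014
```

>>> {"name": "jog_arm", "arguments": {"motion": [0,0,0.0005,0,0,0,0,0,0.001,0,0,0,0,0,0.0015,0,0,0,0,0,0.0015,0,0,0]}}

```text
time_s: 7.9
tcp_pos: [0.5802, 0.2544, 0.1844]
tool_rot: [0.0, -0.039, 0.999, 0.0]
wrist_force: [-4.5, -0.6, 7.2]
opening: 0.0558
```

>>> {"name": "jog_arm", "arguments": {"motion": [0,0,-0.001,0,0,0,0,0,-0.001,0,0,0,0,0,-0.001,0,0,0], "gripper": 100}}

```text
time_s: 8.28
tcp_pos: [0.5801, 0.2544, 0.1841]
tool_rot: [0.0, -0.039, 0.999, 0.0]
wrist_force: [0.1, -0.3, -0.7]
opening: 0.0851
```

>>> {"name": "jog_arm", "arguments": {"motion": [0,0,-0.03,0,0,0,0,0,-0.07,0,0,0,0,0,-0.12,0,0,0,0,0,-0.12,0,0,0,0,0,-0.12,0,0,0]}}

```text
time_s: 8.9
tcp_pos: [0.58, 0.2543, 0.304]
tool_rot: [0.0, -0.039, 0.999, 0.0]
wrist_force: [1.1, 0.1, -0.9]
opening: 0.0855
```

```bash
python3 -c "
from seg import *
plan([.511,.0242,.033],np.pi/2+TH)
im=robot.snapshot('wrist')[:,:,::-1].copy();cv2.imwrite('pics/w5.png',im)
c=robot.calibration('wrist')
for b in blobs(hsvmask(im,*OR),1000): print(b[0],b[1],fitxy(c,b[0],.011,.0285,.056))
"
```

```text
t 8.9 grasp now [0.58   0.2543 0.1493] yaw 94.48 F [ 1.1  0.1 -0.9] open 0.0855 j [ 0.33  0.28  1.5   0.    1.36 -1.32]
shift [ 0.0867 -0.224   0.1163] rv [ 0.      0.     -0.0003] rows>= 4.270186619793318 0.0017504244003782269
[276.64065293 199.00297867] [ 224  145  106  109 8393] [0.56782057 0.25247188]
```

View pics/w5.png

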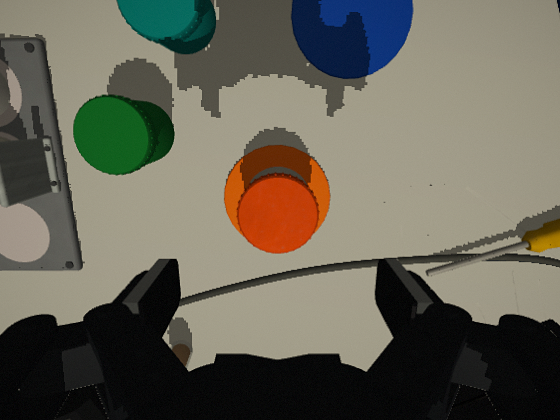

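```bash
python3 -c "
from seg import *
im=cv2.imread('pics/w5.png');c=robot.calibration('wrist');o=im.copy()
for (h,col) in ((cylhull(c,.58,.254,.045,.056,.0285),(0,255,0)),(cylhull(c,.58,.2542,0,.004,.045),(255,0,0))): cv2.polylines(o,[(h+.5).astype(int)],True,col,1)
cv2.imwrite('pics/c5.png',o[130:270,200:350].repeat(4,0).repeat(4,1))
"
```

```text
(no output)
```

View pics/c5.png

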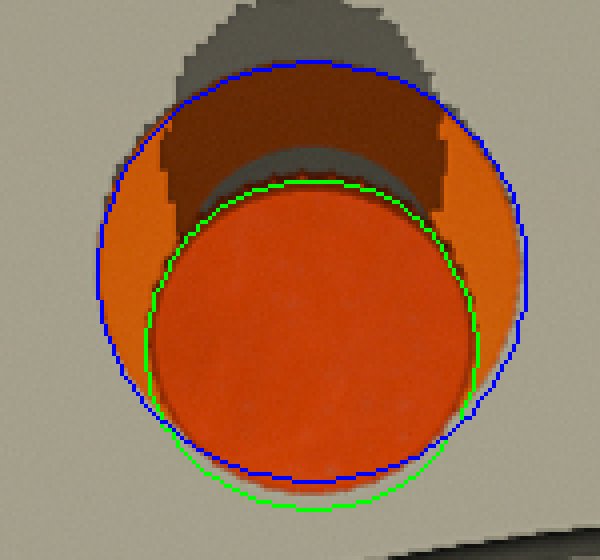

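>>> {"name": "jog_arm", "arguments": {"motion": [0.022,-0.056,0,0,0,0,0.044,-0.112,0,0,0,0,0.066,-0.168,0.01,0,0,0,0.087,-0.224,0.03,0,0,0,0.087,-0.224,0.04,0,0,0,0.087,-0.224,0.04,0,0,0,0.087,-0.224,0.04,0,0,0]}}

```text
time_s: 9.82
tcp_pos: [0.5112, 0.0253, 0.2642]
tool_rot: [-0.0, -0.04, 0.999, 0.0]
wrist_force: [0.0, -0.0, -0.5]
opening: 0.0852
```

```bash
python3 -c "
from seg import *
plan([.511,.0242,.032],np.pi/2+TH)
im=robot.snapshot('wrist')[:,:,::-1].copy();cv2.imwrite('pics/w6.png',im)
c=robot.calibration('wrist')
for b in blobs(hsvmask(im,*BLW),1000): print(b[0],b[1],fitxy(c,b[0],.009,.021,.054))
"
```

```text
t 9.82 grasp now [0.5111 0.0254 0.1095] yaw 94.56 F [ 0.  -0.  -0.5] open 0.0852 j [-0.05  0.01  1.88  0.    1.25 -1.7 ]
shift [ 0.0002 -0.0011  0.0775] rv [ 0.0003 -0.0001  0.0011] rows>= 1.2408995588180602 0.006018692726765327
[274.56530612 233.12678571] [ 238  198   74   70 3920] [0.51162344 0.02363424]
```

View pics/w6.png

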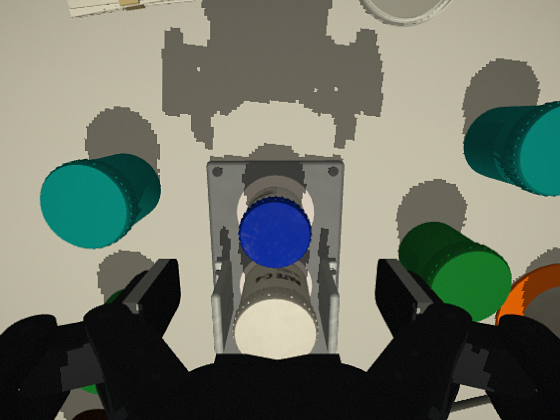

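Blue lid at (275,233), slightly left of jaw centre, within 1 mm. Descending.

>>> {"name": "jog_arm", "arguments": {"motion": [0,-0.001,0.03,0,0,0,0,-0.001,0.06,0,0,0,0,-0.001,0.072,0,0,0,0,-0.001,0.077,0,0,0,0,-0.001,0.077,0,0,0]}}

```text
time_s: 10.5
tcp_pos: [0.5114, 0.0235, 0.1879]
tool_rot: [0.0, -0.039, 0.999, -0.0]
wrist_force: [0.9, -0.3, -0.2]
opening: 0.0857
```

>>> {"name": "jog_arm", "arguments": {"motion": [0,0,0,0,0,0,0,0,0,0,0,0,0,0,0,0,0,0,0,0,0,0,0,0,0,0,0,0,0,0], "gripper": 20, "force": 30}}

```text
time_s: 11.12
tcp_pos: [0.5113, 0.0232, 0.188]
tool_rot: [0.001, -0.039, 0.999, -0.0]
wrist_force: [-1.3, 0.4, 5.5]
opening: 0.0408
```

```bash
python3 -c "
from h import *
plan([.511,.0242,.032],np.pi/2+TH)
"
```

```text
t 11.12 grasp now [0.5115 0.0232 0.0333] yaw 94.48 F [-1.3  0.4  5.5] open 0.0408 j [-0.05  0.12  1.92 -0.    1.1  -1.7 ]
shift [0.0002 0.001  0.0013] rv [-0.0002  0.0012 -0.0004] rows>= 0.026479152435023585 0.0066691261299903016
```

>>> {"name": "jog_arm", "arguments": {"motion": [0,0,-0.01,0,0,0,0,0,-0.05,0,0,0,0,0,-0.095,0,0,0,0,0,-0.1,0,0,0,0,0,-0.1,0,0,0]}}

```text
time_s: 11.75
tcp_pos: [0.5109, 0.0233, 0.2875]
tool_rot: [0.0, -0.039, 0.999, -0.0]
wrist_force: [-0.5, -0.4, -1.8]
opening: 0.0409
```

```bash
python3 -c "
from h import *
plan([.436,.2985,.030],np.pi/2+TH)
im=robot.snapshot('wrist')[:,:,::-1].copy();cv2.imwrite('pics/w7.png',im)
im=robot.snapshot('top')[:,:,::-1].copy();cv2.imwrite('pics/t7.png',im)
"
```

```text
t 11.75 grasp now [0.511  0.0233 0.1328] yaw 94.48 F [-0.5 -0.4 -1.8] open 0.0409 j [-0.05 -0.02  1.86  0.    1.3  -1.7 ]
shift [0.0532 0.2803 0.1028] rv [-0.0001  0.0008 -0.0003] rows>= 4.851483973017473 0.004564730346813165
```

View pics/w7.png

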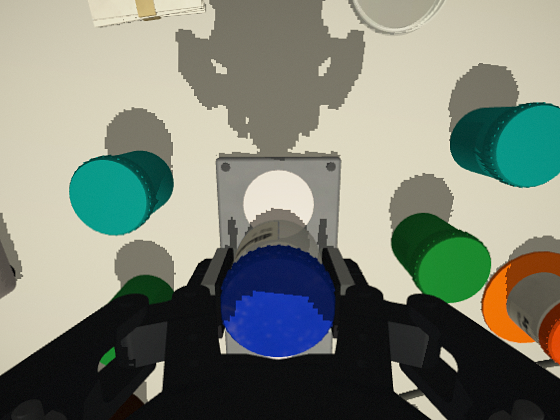

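The blue jar is held upright at (278,300). Moving it to the blue coaster.

>>> {"name": "jog_arm", "arguments": {"motion": [0.012,0.06,0,0,0,0,0.023,0.12,0,0,0,0,0.034,0.18,0,0,0,0,0.044,0.23,0,0,0,0,0.053,0.28,0.02,0,0,0,0.053,0.28,0.05,0,0,0,0.053,0.28,0.08,0,0,0,0.053,0.28,0.08,0,0,0]}}

```text
time_s: 12.85
tcp_pos: [0.4338, 0.2972, 0.2029]
tool_rot: [-0.004, -0.039, 0.999, -0.002]
wrist_force: [-0.1, -0.9, -0.2]
opening: 0.041
```

>>> {"name": "jog_arm", "arguments": {"motion": [0,0,0.01,0,0,0,0,0,0.01,0,0,0,0,0,0.01,0,0,0]}}

```text
time_s: 13.22
tcp_pos: [0.4367, 0.2983, 0.1981]
tool_rot: [0.001, -0.039, 0.999, 0.0]
wrist_force: [-0.4, 0.3, -1.0]
opening: 0.0409
```

```bash
python3 -c "
from h import *
plan([.436,.2985,.0295],np.pi/2+TH)
im=robot.snapshot('wrist')[:,:,::-1].copy();cv2.imwrite('pics/w8.png',im)
"
```

```text
t 13.22 grasp now [0.4368 0.2984 0.0434] yaw 94.46 F [-0.4  0.3 -1. ] open 0.0409 j [ 0.5   0.14  1.87  0.    1.12 -1.15]
shift [0.0007 0.0002 0.0139] rv [ 0.0006  0.0013 -0.0006] rows>= 0.22317948776135282 0.00819245875181741
```

View pics/w8.png

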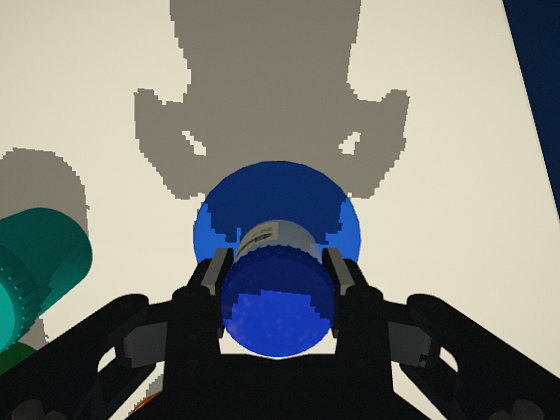

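Centred left to right over the blue coaster at (278,240). Lowering to contact.

>>> {"name": "jog_arm", "arguments": {"motion": [0,0,0.008,0,0,0,0,0,0.012,0,0,0,0,0,0.014,0,0,0,0,0,0.014,0,0,0]}}

```text
time_s: 13.78
tcp_pos: [0.4363, 0.2983, 0.184]
tool_rot: [-0.0, -0.039, 0.999, -0.0]
wrist_force: [-4.5, -2.7, 10.6]
opening: 0.0408
```

```bash
python3 -c "
from h import *
plan([.436,.2985,.0295],np.pi/2+TH)
"
```

```text
t 13.78 grasp now [0.4363 0.2983 0.0293] yaw 94.48 F [-4.5 -2.7 10.6] open 0.0408 j [ 0.5   0.17  1.88 -0.    1.1  -1.15]
shift [ 0.0003  0.0002 -0.0002] rv [-0.0003 -0.0001 -0.0002] rows>= 0.0067035284568214785 0.0019797366401108196
```

>>> {"name": "jog_arm", "arguments": {"motion": [0,0,-0.001,0,0,0,0,0,-0.001,0,0,0,0,0,-0.001,0,0,0,0,0,-0.001,0,0,0], "gripper": 100}}

```text
time_s: 14.28
tcp_pos: [0.4361, 0.2982, 0.1841]
tool_rot: [-0.0, -0.039, 0.999, -0.0]
wrist_force: [0.0, 0.5, -0.5]
opening: 0.0854
```

>>> {"name": "jog_arm", "arguments": {"motion": [0,0,-0.03,0,0,0,0,0,-0.07,0,0,0,0,0,-0.12,0,0,0,0,0,-0.14,0,0,0,0,0,-0.14,0,0,0,0,0,-0.14,0,0,0]}}

```text
time_s: 15.02
tcp_pos: [0.4357, 0.298, 0.3227]
tool_rot: [-0.001, -0.039, 0.999, -0.0]
wrist_force: [0.4, 0.1, -0.4]
opening: 0.0854
```

```bash
python3 -c "
from seg import *
plan([.569,.029,.17],TH)
im=robot.snapshot('wrist')[:,:,::-1].copy()
c=robot.calibration('wrist');o=im.copy()
for (h,col) in ((cylhull(c,.436,.2985,.041,.050,.021),(0,255,0)),(cylhull(c,.436,.2985,0,.004,.045),(255,255,0)),(cylhull(c,.58,.254,.045,.056,.0285),(0,255,0))): cv2.polylines(o,[(h+.5).astype(int)],True,col,1)
cv2.imwrite('pics/w9.png',o)
im=robot.snapshot('scene')[:,:,::-1].copy();cv2.imwrite('pics/s9.png',im)
im=robot.snapshot('top')[:,:,::-1].copy();cv2.imwrite('pics/t9.png',im)
"
```

```text
t 15.03 grasp now [0.4355 0.2979 0.168 ] yaw 94.48 F [ 0.4  0.1 -0.4] open 0.0854 j [ 0.5  -0.01  1.79 -0.    1.37 -1.15]
shift [-0.1118 -0.2786 -0.002 ] rv [-2.1000e-03 -8.0000e-04  1.5705e+00] rows>= 4.803439486504654 8.409613726212557
```

View pics/w9.png

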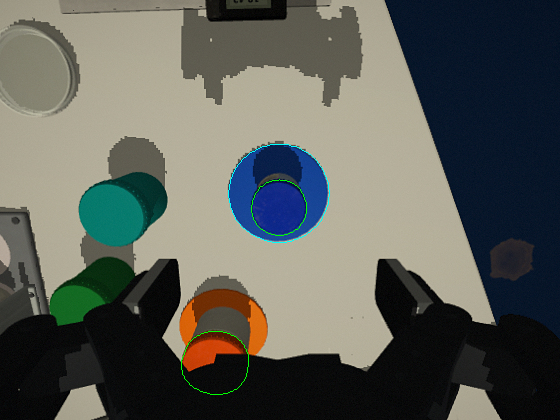

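View pics/s9.png

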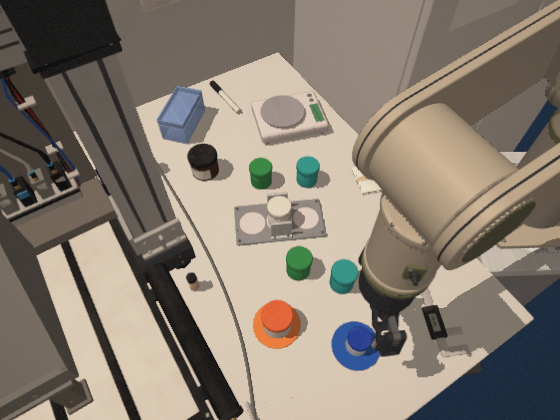

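Both jars are parked centrally on their coasters: the blue lid is at (279,207) in the wrist view, and orange shows at (277,318) in the scene view. Now the white jar.

>>> {"name": "jog_arm", "arguments": {"motion": [-0.014,-0.035,0,0,0,0.18,-0.028,-0.07,0,0,0,0.36,-0.042,-0.105,0,0,0,0.54,-0.056,-0.14,0,0,0,0.72,-0.07,-0.175,0,0,0,0.9,-0.084,-0.21,0,0,0,1.08,-0.1,-0.25,0,0,0,1.26,-0.112,-0.279,0,0,0,1.44]}}

```text
time_s: 16.18
tcp_pos: [0.5699, 0.0272, 0.3229]
tool_rot: [-0.001, 0.632, 0.775, -0.001]
wrist_force: [1.0, 0.7, -0.2]
opening: 0.0853
```

>>> {"name": "jog_arm", "arguments": {"motion": [0,0,0,0,0,0.13,0,0,0,0,0,0.13,0,0,0,0,0,0.13]}}

```text
time_s: 16.55
tcp_pos: [0.5693, 0.0292, 0.3235]
tool_rot: [-0.0, 0.677, 0.736, -0.0]
wrist_force: [0.2, -0.2, 0.8]
opening: 0.0852
```

```bash
python3 -c "
from seg import *
plan([.569,.029,.038],TH)
im=robot.snapshot('wrist')[:,:,::-1].copy()
c=robot.calibration('wrist');o=im.copy()
for (h,col) in ((cylhull(c,.569,.029,.053,.066,.025),(0,255,0)),): cv2.polylines(o,[(h+.5).astype(int)],True,col,1)
cv2.imwrite('pics/w10.png',o)
"
```

```text
t 16.55 grasp now [0.5692 0.0292 0.1688] yaw 4.72 F [ 0.2 -0.2  0.8] open 0.0852 j [-0.04  0.1   1.67  0.    1.37 -0.12]
shift [-0.0002 -0.0002  0.1308] rv [-0.0012 -0.0002  0.0039] rows>= 2.09296045596924 0.021851520031634496
```

View pics/w10.png

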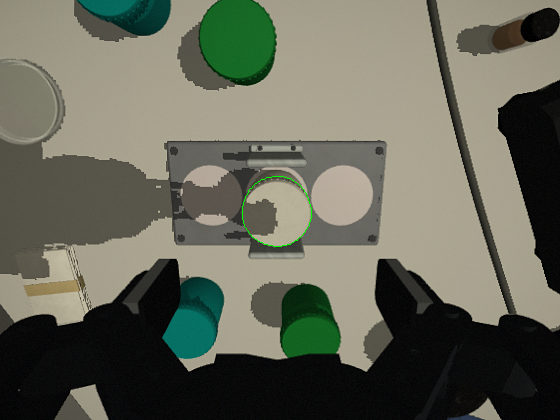

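The white lid sits exactly at prediction (277,211), both seats are empty. Descending.

>>> {"name": "jog_arm", "arguments": {"motion": [0,0,0.04,0,0,0.004,0,0,0.07,0,0,0.004,0,0,0.09,0,0,0.004,0,0,0.11,0,0,0.004,0,0,0.122,0,0,0.004,0,0,0.13,0,0,0.004,0,0,0.13,0,0,0.004]}}

```text
time_s: 17.48
tcp_pos: [0.5696, 0.0288, 0.194]
tool_rot: [-0.0, 0.68, 0.733, -0.0]
wrist_force: [-0.3, -0.7, 0.7]
opening: 0.0849
```

>>> {"name": "jog_arm", "arguments": {"motion": [0,0,0,0,0,0,0,0,0,0,0,0,0,0,0,0,0,0,0,0,0,0,0,0,0,0,0,0,0,0], "gripper": 25, "force": 30}}

```text
time_s: 18.1
tcp_pos: [0.57, 0.0288, 0.1951]
tool_rot: [0.0, 0.68, 0.733, 0.0]
wrist_force: [-2.0, 0.4, 5.3]
opening: 0.0494
```

```bash
python3 -c "
from seg import *
plan([.569,.029,.038],TH)
im=robot.snapshot('wrist')[:,:,::-1].copy()
cv2.imwrite('pics/w11.png',im)
"
```

```text
t 18.1 grasp now [0.5702 0.0288 0.0404] yaw 4.3 F [-2.   0.4  5.3] open 0.0494 j [-0.04  0.25  1.75 -0.    1.13 -0.11]
shift [ 0.0002 -0.001   0.0024] rv [ 0.0013  0.0002 -0.0035] rows>= 0.0424326254190917 0.01979715362271369
```

View pics/w11.png

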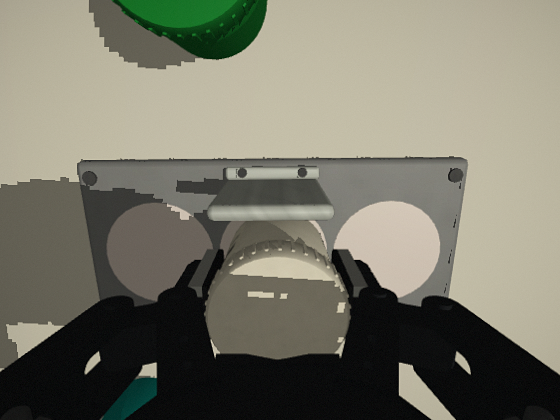

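>>> {"name": "jog_arm", "arguments": {"motion": [0,0,-0.01,0,0,0,0,0,-0.04,0,0,0,0,0,-0.08,0,0,0,0,0,-0.12,0,0,0,0,0,-0.12,0,0,0,0,0,-0.12,0,0,0]}}

```text
time_s: 18.9
tcp_pos: [0.5694, 0.0289, 0.314]
tool_rot: [-0.0, 0.68, 0.733, -0.0]
wrist_force: [-0.3, -0.1, -0.7]
opening: 0.0493
```

```bash
python3 -c "
from seg import *
plan([.551,-.2685,.16],TH)
"
```

```text
t 18.9 grasp now [0.5694 0.0289 0.1593] yaw 4.3 F [-0.3 -0.1 -0.7] open 0.0493 j [-0.04  0.11  1.68 -0.    1.35 -0.11]
shift [-0.2952 -0.0406 -0.0006] rv [-0.0002  0.     -0.0035] rows>= 4.767094980628046 0.018631030425519564
```

>>> {"name": "jog_arm", "arguments": {"motion": [-0.05,-0.007,0,0,0,0,-0.11,-0.015,0,0,0,0,-0.17,-0.023,0,0,0,0,-0.22,-0.03,0,0,0,0,-0.27,-0.037,0,0,0,0,-0.295,-0.041,0,0,0,0,-0.295,-0.041,0,0,0,0,-0.295,-0.041,0,0,0,0]}}

```text
time_s: 19.9
tcp_pos: [0.5505, -0.2677, 0.3127]
tool_rot: [-0.001, 0.68, 0.733, -0.0]
wrist_force: [0.1, 0.7, -0.9]
opening: 0.0488
```

```bash
python3 -c "
from seg import *
plan([.551,-.2685,.0774],TH)
im=robot.snapshot('wrist')[:,:,::-1].copy()
c=robot.calibration('wrist');o=im.copy()
for (h,col) in ((cylhull(c,.551,-.2685,.045,.045,.055),(0,255,0)),): cv2.polylines(o,[(h+.5).astype(int)],True,col,1)
cv2.imwrite('pics/w12.png',o)
"
```

```text
t 19.9 grasp now [ 0.5502 -0.2674  0.158 ] yaw 4.29 F [ 0.1  0.7 -0.9] open 0.0488 j [-0.54  0.22  1.55  0.    1.37 -0.61]
shift [-0.001   0.0006  0.0806] rv [-0.002  -0.0019 -0.0036] rows>= 1.2890614715867004 0.024285250762419736
```

View pics/w12.png

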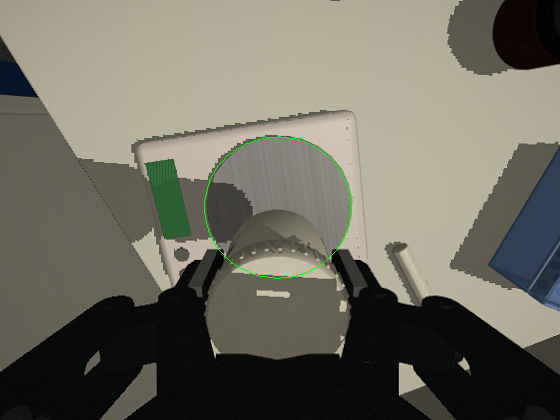

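The pan outline matches the prediction at (279,207). Lowering.

>>> {"name": "jog_arm", "arguments": {"motion": [-0.001,0.001,0.03,0,0,0,-0.001,0.001,0.06,0,0,0,-0.001,0.001,0.07,0,0,0,-0.001,0.001,0.075,0,0,0,-0.001,0.001,0.077,0,0,0,-0.001,0.001,0.077,0,0,0]}}

```text
time_s: 20.7
tcp_pos: [0.5523, -0.2695, 0.2383]
tool_rot: [0.001, 0.68, 0.733, 0.0]
wrist_force: [-0.2, 0.8, -0.7]
opening: 0.0493
```

```bash
python3 -c "
from seg import *
plan([.551,-.2685,.0774],TH)
"
```

```text
t 20.7 grasp now [ 0.5525 -0.2696  0.0836] yaw 4.3 F [-0.2  0.8 -0.7] open 0.0493 j [-0.54  0.3   1.6  -0.    1.23 -0.61]
shift [ 0.0011 -0.0013  0.0062] rv [ 0.0013  0.0009 -0.0034] rows>= 0.10258670683661511 0.020205250301836973
```

>>> {"name": "jog_arm", "arguments": {"motion": [0.001,-0.001,0.002,0,0,0,0.001,-0.001,0.004,0,0,0,0.001,-0.001,0.005,0,0,0,0.001,-0.001,0.005,0,0,0]}}

```text
time_s: 21.2
tcp_pos: [0.5508, -0.2684, 0.2323]
tool_rot: [0.0, 0.68, 0.733, -0.0]
wrist_force: [-0.8, -0.3, 0.2]
opening: 0.0492
```

>>> {"name": "jog_arm", "arguments": {"motion": [0,0,0.0005,0,0,0,0,0,0.001,0,0,0,0,0,0.001,0,0,0]}}

```text
time_s: 21.58
tcp_pos: [0.5509, -0.2685, 0.2322]
tool_rot: [0.0, 0.68, 0.733, -0.0]
wrist_force: [-4.5, 1.7, 7.8]
opening: 0.0494
```

```bash
python3 -c "
from seg import *
plan([.551,-.2685,.0774],TH)
"
```

```text
t 21.57 grasp now [ 0.5509 -0.2686  0.0775] yaw 4.3 F [-4.5  1.7  7.8] open 0.0494 j [-0.54  0.31  1.61 -0.    1.22 -0.61]
shift [0.     0.0001 0.0001] rv [ 0.0002  0.0004 -0.0035] rows>= 0.0027163872472364325 0.018896862328011483
```

Contact on the pan at the expected height (7.8 N). Releasing.

>>> {"name": "jog_arm", "arguments": {"motion": [0,0,-0.001,0,0,0,0,0,-0.001,0,0,0,0,0,-0.001,0,0,0,0,0,-0.001,0,0,0], "gripper": 100}}

```text
time_s: 22.08
tcp_pos: [0.5508, -0.2683, 0.232]
tool_rot: [-0.0, 0.68, 0.733, -0.0]
wrist_force: [-0.3, 0.7, 0.4]
opening: 0.0852
```

>>> {"name": "jog_arm", "arguments": {"motion": [0,0,-0.03,0,0,0,0,0,-0.06,0,0,0,0,0,-0.09,0,0,0,0,0,-0.1,0,0,0,0,0,-0.1,0,0,0]}}

```text
time_s: 22.7
tcp_pos: [0.551, -0.2685, 0.3324]
tool_rot: [0.001, 0.68, 0.733, 0.0]
wrist_force: [0.4, -0.0, -0.8]
opening: 0.0853
```

```bash
python3 -c "
from seg import *
plan([.58,.254,.165],np.pi/2+TH)
im=robot.snapshot('wrist')[:,:,::-1].copy()
c=robot.calibration('wrist');o=im.copy()
for (h,col) in ((cylhull(c,.551,-.2685,.045,.045,.055),(0,255,0)),(cylhull(c,.551,-.2685,.090,.103,.025),(0,0,255))): cv2.polylines(o,[(h+.5).astype(int)],True,col,1)
cv2.imwrite('pics/w13.png',o)
im=robot.snapshot('scene')[:,:,::-1].copy();cv2.imwrite('pics/s13.png',im)
"
```

```text
t 22.7 grasp now [ 0.5511 -0.2685  0.1777] yaw 4.3 F [ 0.4 -0.  -0.8] open 0.0853 j [-0.54  0.21  1.54  0.    1.4  -0.61]
shift [0.5188 0.0681 0.0125] rv [ 2.0000e-04  1.1000e-03 -1.5743e+00] rows>= 8.374678413108205 8.430102334734958
```

View pics/w13.png

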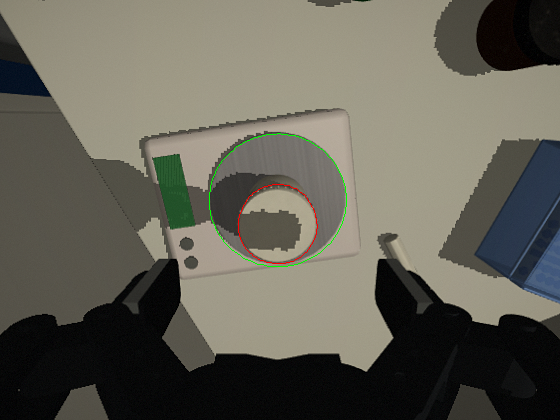

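View pics/s13.png

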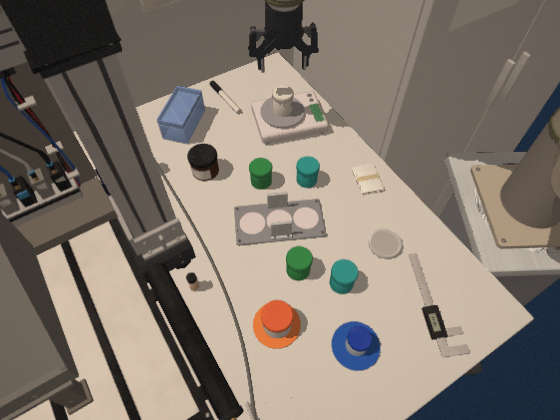

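The white jar is centred on the pan: its lid matches the red prediction at (278,224), and in the scene view it stands on the pan at (283,103). Now I re-measure the parked jars from the static views.

Run:
```python
from seg import *
cs=[robot.calibration(n) for n in("scene","top")]
t=robot.snapshot('top')[:,:,::-1].copy(); cv2.imwrite('pics/t13.png',t)
ims=[cv2.imread('pics/s13.png'),t]
OL=((3,170,120),(9,255,255))
hs=[cv2.cvtColor(i,cv2.COLOR_BGR2HSV) for i in ims]
p=proj(cs[0],[.58,.254,.056])[0].astype(int);q=proj(cs[1],[.58,.254,.056])[0].astype(int)
print(p,hs[0][p[1],p[0]],q,hs[1][q[1],q[0]], hs[0][335,257],hs[0][337,295],hs[1][215,178])
p=proj(cs[0],[.436,.2985,.05])[0].astype(int);q=proj(cs[1],[.436,.2985,.05])[0].astype(int)
print(p,hs[0][p[1],p[0]],q,hs[1][q[1],q[0]],hs[0][355,338],hs[1][270,160])
for i,im in enumerate(ims):
    o=im.copy(); o=cv2.resize(o,None,fx=4,fy=4,interpolation=2)
    c=cs[i]
    def H(h,col): cv2.polylines(o,[((h+0.5)*4).astype(int)],True,col,1)
    H(cylhull(c,.58,.254,.045,.056,.0285),(0,255,0));H(cylhull(c,.58,.254,.0,.004,.045),(0,0,0))
    H(cylhull(c,.436,.2985,.041,.05,.021),(0,255,0));H(cylhull(c,.436,.2985,.0,.004,.045),(0,0,0))
    a=proj(c,[.51,.276,.03])[0]*4; x,y=a.astype(int); cv2.imwrite(f'pics/c13_{i}.png',o[max(0,y-220):y+220,max(0,x-330):x+330])
```

```text
[275 313] [  7 191 220] [186 205] [  7 209 179] [ 11 189 228] [ 11 186 226] [ 10 203 190]
[359 336] [113 178 136] [167 259] [115 216 104] [109 177 148] [111 205 117]
```

View pics/c13_0.png

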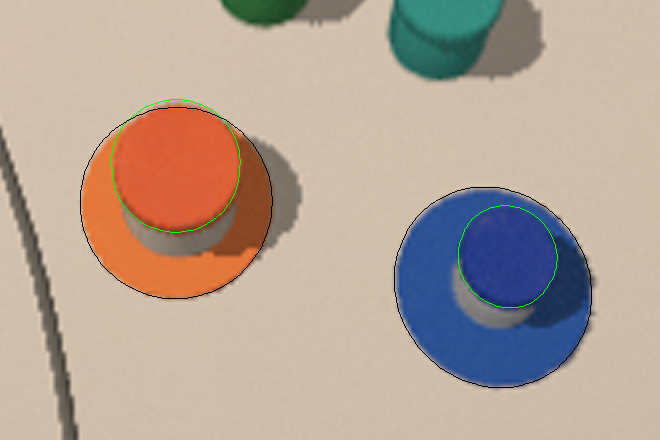

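View pics/c13_1.png

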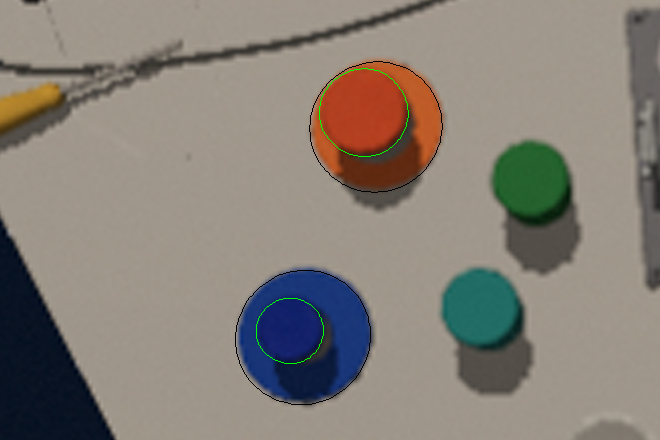

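>>> {"name": "jog_arm", "arguments": {"motion": [0.06,0.008,0,0,0,-0.18,0.12,0.016,0,0,0,-0.36,0.18,0.024,0,0,0,-0.54,0.24,0.032,0,0,0,-0.72,0.3,0.04,0,0,0,-0.9,0.36,0.048,0,0,0,-1.08,0.42,0.056,0,0,0,-1.26,0.48,0.063,0,0,0,-1.44]}}

```text
time_s: 23.85
tcp_pos: [0.5771, 0.2169, 0.3306]
tool_rot: [-0.001, 0.025, 1.0, -0.0]
wrist_force: [0.7, -0.4, -0.5]
opening: 0.0853
```

```bash
python3 -c "
from seg import *
plan([.58,.254,.13],np.pi/2+TH)"
```

```text
t 23.85 grasp now [0.5768 0.2168 0.1759] yaw 87.14 F [ 0.7 -0.4 -0.5] open 0.0853 j [ 0.28  0.22  1.52 -0.    1.4  -1.24]
shift [-0.0011  0.0372  0.0459] rv [-0.0006 -0.0019 -0.1283] rows>= 0.9460347917238083 0.6872830156881019
```

>>> {"name": "jog_arm", "arguments": {"motion": [-0.001,0.036,0.03,0,0,-0.13,-0.001,0.036,0.046,0,0,-0.13,-0.001,0.036,0.046,0,0,-0.13,-0.001,0.036,0.046,0,0,-0.13]}}

```text
time_s: 24.35
tcp_pos: [0.581, 0.2498, 0.2866]
tool_rot: [0.0, -0.036, 0.999, -0.0]
wrist_force: [-0.5, 0.7, 0.0]
opening: 0.0856
```

```bash
python3 -c "
from seg import *
plan([.58,.254,.03],np.pi/2+TH)
im=robot.snapshot('wrist')[:,:,::-1].copy()
c=robot.calibration('wrist');o=im.copy()
m=hsvmask(im,(0,150,70),(8,255,255))
for b in blobs(m,1000): print(b[0],b[1],fitxy(c,b[0],.011,.0285,.056),[mom(cylhull(c,*fitxy(c,b[0],.011,.0285,.056),.045,.056,.0285))[1]])
for (h,col) in ((cylhull(c,.58,.254,.045,.056,.0285),(0,255,0)),(cylhull(c,.58,.254,.0,.004,.045),(0,0,0))): cv2.polylines(o,[(h+.5).astype(int)],True,col,1)
cv2.imwrite('pics/w14.png',o)
"
```

```text
t 24.35 grasp now [0.5811 0.2498 0.1319] yaw 94.13 F [-0.5  0.7  0. ] open 0.0856 j [ 0.33  0.3   1.52 -0.    1.33 -1.32]
shift [0.0007 0.0043 0.1019] rv [-0.0003  0.0001 -0.0064] rows>= 1.6313076051635373 0.0340920919388707
```

View pics/w14.png

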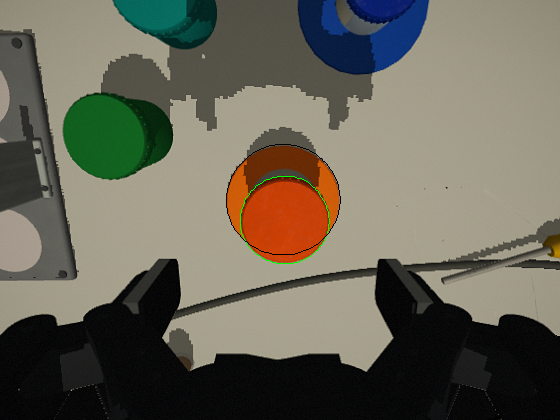

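The lid matches its prediction at (285,220). I'll correct 4 mm sideways and descend.

>>> {"name": "jog_arm", "arguments": {"motion": [0.001,0.004,0.03,0,0,-0.006,0.001,0.004,0.06,0,0,-0.006,0.001,0.004,0.08,0,0,-0.006,0.001,0.004,0.095,0,0,-0.006,0.001,0.004,0.101,0,0,-0.006,0.001,0.004,0.101,0,0,-0.006]}}

```text
time_s: 25.15
tcp_pos: [0.5796, 0.2548, 0.1854]
tool_rot: [0.0, -0.04, 0.999, 0.0]
wrist_force: [-0.3, -0.0, -0.6]
opening: 0.0851
```

>>> {"name": "jog_arm", "arguments": {"motion": [0,0,0,0,0,0,0,0,0,0,0,0,0,0,0,0,0,0,0,0,0,0,0,0,0,0,0,0,0,0], "gripper": 30, "force": 35}}

```text
time_s: 25.78
tcp_pos: [0.5799, 0.255, 0.1865]
tool_rot: [0.001, -0.04, 0.999, 0.0]
wrist_force: [-1.0, -0.9, 6.0]
opening: 0.0557
```

```bash
python3 -c "
from seg import *
plan([.58,.254,.03],np.pi/2+TH)"
```

```text
t 25.77 grasp now [0.5801 0.2551 0.0318] yaw 94.6 F [-1.  -0.9  6. ] open 0.0557 j [ 0.33  0.41  1.57 -0.    1.16 -1.32]
shift [-0.     -0.001   0.0018] rv [0.0004 0.0016 0.0018] rows>= 0.03241069882266399 0.013372559100619198
```

>>> {"name": "jog_arm", "arguments": {"motion": [0,0,-0.01,0,0,0,0,0,-0.04,0,0,0,0,0,-0.08,0,0,0,0,0,-0.11,0,0,0,0,0,-0.11,0,0,0,0,0,-0.11,0,0,0]}}

```text
time_s: 26.52
tcp_pos: [0.5789, 0.2546, 0.294]
tool_rot: [-0.001, -0.04, 0.999, -0.0]
wrist_force: [0.1, 0.2, -2.6]
opening: 0.0555
```

```bash
python3 -c "
from seg import *
plan([.6268,.0335,.14],np.pi/2+TH)"
```

```text
t 26.52 grasp now [0.5787 0.2546 0.1393] yaw 94.6 F [ 0.1  0.2 -2.6] open 0.0555 j [ 0.33  0.29  1.51 -0.    1.34 -1.32]
shift [-0.03   -0.2243 -0.0006] rv [-0.0004 -0.0015  0.0018] rows>= 3.6202063081119475 0.012575410916993466
```

>>> {"name": "jog_arm", "arguments": {"motion": [-0.008,-0.055,0,0,0,0,-0.015,-0.11,0,0,0,0,-0.022,-0.165,0,0,0,0,-0.03,-0.21,0,0,0,0,-0.03,-0.224,0.01,0,0,0,-0.03,-0.224,0.03,0,0,0,-0.03,-0.224,0.03,0,0,0,-0.03,-0.224,0.03,0,0,0]}}

```text
time_s: 27.52
tcp_pos: [0.6268, 0.0354, 0.2644]
tool_rot: [-0.001, -0.041, 0.999, 0.0]
wrist_force: [-0.2, 0.4, -1.2]
opening: 0.0555
```

```bash
python3 -c "
from seg import *
plan([.6268,.0335,.036],np.pi/2+TH)
im=robot.snapshot('wrist')[:,:,::-1].copy()
c=robot.calibration('wrist');o=im.copy()
print(c['origin'])
ex=np.array([np.cos(TH),np.sin(TH)])
for k in(-1,0,1):
  p=np.array([.569,.029])+k*.058*ex
  cv2.polylines(o,[(cylhull(c,*p,.008,.008,.030)+.5).astype(int)],True,(0,0,255),1)
cv2.imwrite('pics/w15.png',o)
"
```

```text
t 27.52 grasp now [0.6266 0.0354 0.1097] yaw 94.7 F [-0.2  0.4 -1.2] open 0.0555 j [-0.03  0.31  1.55  0.    1.29 -1.68]
shift [ 0.0001 -0.0019  0.0737] rv [ 0.0004 -0.0015  0.0035] rows>= 1.1798513492009373 0.020557972864302956
[0.56039475 0.02957031 0.23481779]
```

View pics/w15.png

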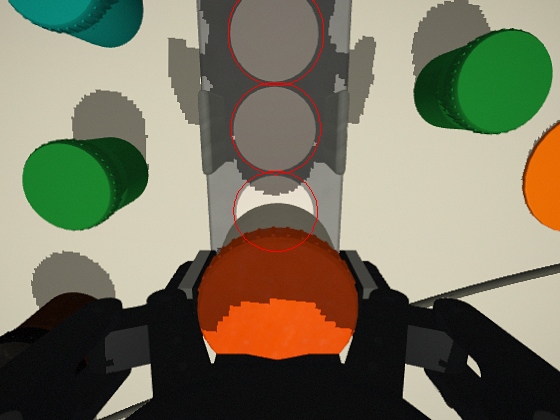

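The seat marks coincide with the predicted circles. Lowering with a 2 mm sideways correction.

>>> {"name": "jog_arm", "arguments": {"motion": [0,-0.002,0.03,0,0,0.002,0,-0.002,0.055,0,0,0.002,0,-0.002,0.065,0,0,0.002,0,-0.002,0.07,0,0,0.002,0,-0.002,0.07,0,0,0.002]}}

```text
time_s: 28.2
tcp_pos: [0.6278, 0.0321, 0.196]
tool_rot: [0.001, -0.039, 0.999, -0.0]
wrist_force: [0.9, -1.1, -1.3]
opening: 0.0555
```

```bash
python3 -c "
from seg import *
plan([.6268,.0335,.036],np.pi/2+TH)"
```

```text
t 28.2 grasp now [0.628  0.0321 0.0413] yaw 94.5 F [ 0.9 -1.1 -1.3] open 0.0555 j [-0.03  0.39  1.58  0.    1.17 -1.68]
shift [0.0009 0.0014 0.0053] rv [-0.0001  0.0011  0.    ] rows>= 0.0894381341888078 0.005791667249660119
```

>>> {"name": "jog_arm", "arguments": {"motion": [0.001,0.001,0.002,0,0,0,0.001,0.001,0.004,0,0,0,0.001,0.001,0.0045,0,0,0,0.001,0.001,0.0045,0,0,0]}}

```text
time_s: 28.7
tcp_pos: [0.6263, 0.0328, 0.1907]
tool_rot: [-0.0, -0.039, 0.999, -0.0]
wrist_force: [-0.3, 0.5, -0.5]
opening: 0.0554
```

```bash
python3 -c "
from seg import *
plan([.6268,.0335,.036],np.pi/2+TH)"
```

```text
t 28.7 grasp now [0.6263 0.0328 0.036 ] yaw 94.48 F [-0.3  0.5 -0.5] open 0.0554 j [-0.03  0.39  1.59 -0.    1.16 -1.68]
shift [-0.0005  0.0007  0.    ] rv [-0.     -0.     -0.0003] rows>= 0.013442005292469866 0.0017494626189477125
```

>>> {"name": "jog_arm", "arguments": {"motion": [-0.0005,0.0005,0.0005,0,0,0,-0.0005,0.0005,0.001,0,0,0,-0.0005,0.0005,0.001,0,0,0]}}

```text
time_s: 29.08
tcp_pos: [0.627, 0.0332, 0.1907]
tool_rot: [0.0, -0.039, 0.999, -0.0]
wrist_force: [-3.6, -1.9, 5.5]
opening: 0.0557
```

Contact at the expected height. Releasing and lifting.

>>> {"name": "jog_arm", "arguments": {"motion": [0,0,-0.001,0,0,0,0,0,-0.001,0,0,0,0,0,-0.001,0,0,0,0,0,-0.001,0,0,0], "gripper": 100}}

```text
time_s: 29.58
tcp_pos: [0.6268, 0.0334, 0.1906]
tool_rot: [-0.0, -0.039, 0.999, 0.0]
wrist_force: [-0.5, -0.4, 0.2]
opening: 0.0852
```

>>> {"name": "jog_arm", "arguments": {"motion": [0,0,-0.03,0,0,0,0,0,-0.06,0,0,0,0,0,-0.1,0,0,0,0,0,-0.12,0,0,0,0,0,-0.12,0,0,0,0,0,-0.12,0,0,0]}}

```text
time_s: 30.32
tcp_pos: [0.6262, 0.0334, 0.3087]
tool_rot: [-0.001, -0.039, 0.999, 0.0]
wrist_force: [-0.4, -0.7, 0.2]
opening: 0.0858
```

```bash
python3 -c "
from seg import *
plan([.436,.2985,.12],np.pi/2+TH)
im=robot.snapshot('wrist')[:,:,::-1].copy()
c=robot.calibration('wrist');o=im.copy()
m=hsvmask(im,*OR)
for b in blobs(m,1000): print(b[0],b[1],fitxy(c,b[0],.011,.0285,.06))
for (h,col) in ((cylhull(c,.6268,.0335,.049,.060,.0285),(0,255,0)),): cv2.polylines(o,[(h+.5).astype(int)],True,col,1)
cv2.imwrite('pics/w16.png',o)
"
```

```text
t 30.32 grasp now [0.6258 0.0334 0.154 ] yaw 94.48 F [-0.4 -0.7  0.2] open 0.0858 j [-0.03  0.26  1.51  0.    1.37 -1.68]
shift [0.1689 0.2792 0.0345] rv [ 0.0003 -0.0025 -0.0004] rows>= 5.249563093498185 0.013895542581798117
[528.26013623 165.35257866] [ 488  110   72  106 6166] [0.57783783 0.2014282 ]
[276.6407767  215.00019814] [ 236  176   83   79 5047] [0.62592673 0.03277681]
```

View pics/w16.png

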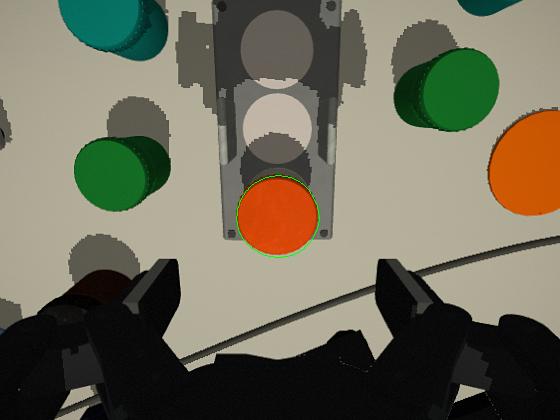

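Orange is back on its seat: its lid at (277,215) is within 1 mm of prediction. Now blue.

>>> {"name": "jog_arm", "arguments": {"motion": [0.03,0.05,0,0,0,0,0.06,0.1,0,0,0,0,0.09,0.15,0,0,0,0,0.12,0.2,0,0,0,0,0.15,0.25,0.01,0,0,0,0.169,0.279,0.034,0,0,0,0.169,0.279,0.034,0,0,0,0.169,0.279,0.034,0,0,0]}}

```text
time_s: 31.38
tcp_pos: [0.4365, 0.2979, 0.2759]
tool_rot: [-0.001, -0.039, 0.999, -0.001]
wrist_force: [0.5, 0.2, -0.0]
opening: 0.0857
```

>>> {"name": "jog_arm", "arguments": {"motion": [0,0,0,0,0,0,0,0,0,0,0,0]}}

```text
time_s: 31.62
tcp_pos: [0.4374, 0.2977, 0.2773]
tool_rot: [0.0, -0.038, 0.999, 0.0]
wrist_force: [0.1, -0.6, -0.0]
opening: 0.0854
```

```bash
python3 -c "
from seg import *
plan([.436,.2985,.0305],np.pi/2+TH)
im=robot.snapshot('wrist')[:,:,::-1].copy()
c=robot.calibration('wrist');o=im.copy()
for (h,col) in ((cylhull(c,.436,.2985,.041,.050,.021),(0,255,0)),): cv2.polylines(o,[(h+.5).astype(int)],True,col,1)
cv2.imwrite('pics/w17.png',o)
"
```

```text
t 31.62 grasp now [0.4376 0.2977 0.1226] yaw 94.39 F [ 0.1 -0.6 -0. ] open 0.0854 j [ 0.5   0.04  1.82 -0.    1.28 -1.15]
shift [0.0014 0.0009 0.0921] rv [ 0.0003  0.001  -0.0018] rows>= 1.4735996536835643 0.011101791806512766
```

View pics/w17.png

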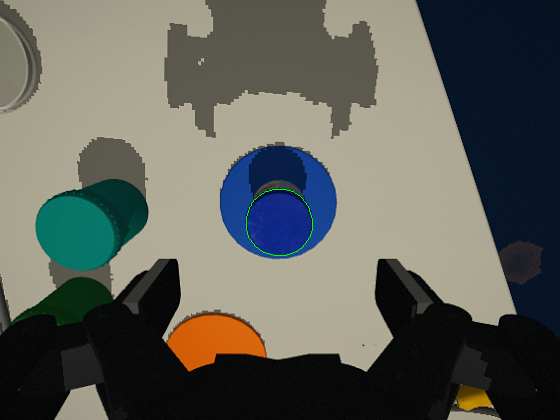

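The blue lid matches its prediction at (279,222). Descending and gripping.

>>> {"name": "jog_arm", "arguments": {"motion": [0.001,0.001,0.03,0,0,0,0.001,0.001,0.06,0,0,0,0.001,0.001,0.08,0,0,0,0.001,0.001,0.09,0,0,0,0.001,0.001,0.092,0,0,0,0.001,0.001,0.092,0,0,0]}}

```text
time_s: 32.42
tcp_pos: [0.436, 0.2994, 0.1856]
tool_rot: [0.001, -0.039, 0.999, 0.0]
wrist_force: [0.2, -0.3, 0.1]
opening: 0.0852
```

>>> {"name": "jog_arm", "arguments": {"motion": [0,0,0,0,0,0,0,0,0,0,0,0,0,0,0,0,0,0,0,0,0,0,0,0,0,0,0,0,0,0,0,0,0,0,0,0], "gripper": 20, "force": 30}}

```text
time_s: 33.17
tcp_pos: [0.4358, 0.2994, 0.1853]
tool_rot: [0.0, -0.039, 0.999, 0.0]
wrist_force: [-1.0, -1.2, 6.3]
opening: 0.041
```

```bash
python3 -c "
from seg import *
plan([.436,.2985,.0305],np.pi/2+TH)"
```

```text
t 33.17 grasp now [0.4359 0.2995 0.0306] yaw 94.48 F [-1.  -1.2  6.3] open 0.041 j [ 0.51  0.16  1.88 -0.    1.1  -1.14]
shift [-0.0002 -0.0009  0.0001] rv [ 0.0004  0.0009 -0.0003] rows>= 0.01502035897941145 0.005379649057519132
```

>>> {"name": "jog_arm", "arguments": {"motion": [0,0,-0.01,0,0,0,0,0,-0.04,0,0,0,0,0,-0.08,0,0,0,0,0,-0.1,0,0,0,0,0,-0.1,0,0,0]}}

```text
time_s: 33.8
tcp_pos: [0.4362, 0.2997, 0.287]
tool_rot: [0.002, -0.039, 0.999, 0.001]
wrist_force: [-0.5, 0.4, -0.5]
opening: 0.0409
```

```bash
python3 -c "
from seg import *
plan([.5112,.0245,.13],np.pi/2+TH)"
```

```text
t 33.8 grasp now [0.4367 0.3    0.1323] yaw 94.48 F [-0.5  0.4 -0.5] open 0.0409 j [ 0.51  0.03  1.82  0.    1.29 -1.14]
shift [-0.0533 -0.2802  0.0021] rv [ 0.0018  0.0039 -0.0003] rows>= 4.563638578160572 0.022750360153324888
```

>>> {"name": "jog_arm", "arguments": {"motion": [-0.01,-0.055,0,0,0,0,-0.021,-0.11,0,0,0,0,-0.032,-0.165,0,0,0,0,-0.042,-0.22,0,0,0,0,-0.051,-0.265,0,0,0,0,-0.053,-0.28,0.02,0,0,0,-0.053,-0.28,0.03,0,0,0,-0.053,-0.28,0.03,0,0,0]}}

```text
time_s: 34.8
tcp_pos: [0.5091, 0.0249, 0.2527]
tool_rot: [-0.002, -0.039, 0.999, 0.0]
wrist_force: [0.6, 0.4, -1.1]
opening: 0.0407
```

>>> {"name": "jog_arm", "arguments": {"motion": [0,0,0,0,0,0,0,0,0,0,0,0]}}

```text
time_s: 35.05
tcp_pos: [0.5104, 0.025, 0.2554]
tool_rot: [0.001, -0.04, 0.999, -0.0]
wrist_force: [-0.2, 0.9, -0.0]
opening: 0.0414
```

```bash
python3 -c "
from seg import *
plan([.5112,.0245,.0346],np.pi/2+TH)
im=robot.snapshot('wrist')[:,:,::-1].copy()
cv2.imwrite('pics/w18.png',im)"
```

```text
t 35.05 grasp now [0.5105 0.025  0.1007] yaw 94.56 F [-0.2  0.9 -0. ] open 0.0414 j [-0.05  0.02  1.89  0.    1.23 -1.7 ]
shift [-0.0007 -0.0006  0.0661] rv [-0.0001  0.0011  0.001 ] rows>= 1.0579102464341992 0.008084713785590066
```

View pics/w18.png

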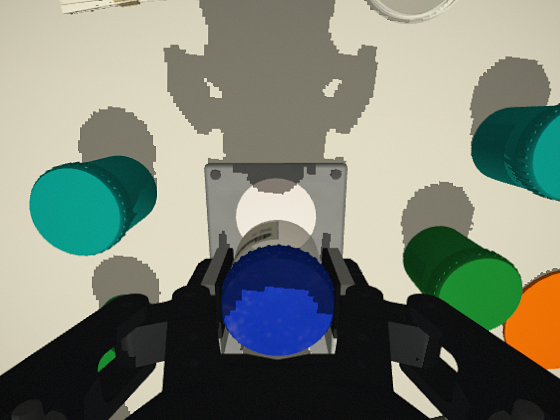

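The blue jar is held over its own seat, with the mark at (276,213) and the jar centred at about 277. Lowering.

>>> {"name": "jog_arm", "arguments": {"motion": [-0.001,-0.0005,0.03,0,0,0,-0.001,-0.0005,0.05,0,0,0,-0.001,-0.0005,0.06,0,0,0,-0.001,-0.0005,0.062,0,0,0,-0.001,-0.0005,0.062,0,0,0,-0.001,-0.0005,0.062,0,0,0]}}

```text
time_s: 35.85
tcp_pos: [0.5117, 0.0238, 0.1937]
tool_rot: [0.001, -0.039, 0.999, -0.0]
wrist_force: [0.8, -0.4, -1.4]
opening: 0.0406
```

```bash
python3 -c "
from seg import *
plan([.5112,.0245,.0346],np.pi/2+TH)"
```

```text
t 35.85 grasp now [0.512  0.0238 0.039 ] yaw 94.48 F [ 0.8 -0.4 -1.4] open 0.0406 j [-0.05  0.11  1.92 -0.    1.11 -1.7 ]
shift [0.0005 0.0007 0.0044] rv [-0.0002  0.0016 -0.0002] rows>= 0.07189257952591052 0.00888213061184332
```

>>> {"name": "jog_arm", "arguments": {"motion": [0.0005,0.0005,0.002,0,0,0,0.0005,0.0005,0.0035,0,0,0,0.0005,0.0005,0.004,0,0,0,0.0005,0.0005,0.004,0,0,0]}}

```text
time_s: 36.35
tcp_pos: [0.511, 0.0243, 0.1894]
tool_rot: [0.0, -0.039, 0.999, -0.0]
wrist_force: [-2.7, -0.3, 5.0]
opening: 0.0412
```

>>> {"name": "jog_arm", "arguments": {"motion": [0,0,0.0005,0,0,0,0,0,0.001,0,0,0,0,0,0.001,0,0,0]}}

```text
time_s: 36.72
tcp_pos: [0.5112, 0.0243, 0.1893]
tool_rot: [0.001, -0.039, 0.999, -0.0]
wrist_force: [-6.2, -0.8, 15.2]
opening: 0.0411
```

```bash
python3 -c "
from seg import *
plan([.5112,.0245,.0346],np.pi/2+TH)"
```

```text
t 36.73 grasp now [0.5114 0.0243 0.0346] yaw 94.49 F [-6.2 -0.8 15.2] open 0.0411 j [-0.05  0.12  1.92  0.    1.1  -1.7 ]
shift [0.     0.0002 0.    ] rv [-0.0001  0.0011 -0.0002] rows>= 0.0034807220735738826 0.005913989387019312
```

Seated on contact (15 N). Back off the pressure, open, lift clear.

>>> {"name": "jog_arm", "arguments": {"motion": [0,0,-0.001,0,0,0,0,0,-0.0015,0,0,0]}}

```text
time_s: 36.98
tcp_pos: [0.5108, 0.0243, 0.1894]
tool_rot: [0.0, -0.039, 0.999, -0.0]
wrist_force: [0.5, 0.2, 0.9]
opening: 0.0412
```

>>> {"name": "jog_arm", "arguments": {"motion": [0,0,0,0,0,0,0,0,0,0,0,0,0,0,0,0,0,0,0,0,0,0,0,0], "gripper": 100}}

```text
time_s: 37.48
tcp_pos: [0.5106, 0.0243, 0.1891]
tool_rot: [-0.0, -0.039, 0.999, -0.0]
wrist_force: [-0.1, -0.6, -0.1]
opening: 0.0852
```

>>> {"name": "jog_arm", "arguments": {"motion": [0,0,-0.03,0,0,0,0,0,-0.06,0,0,0,0,0,-0.1,0,0,0,0,0,-0.15,0,0,0,0,0,-0.2,0,0,0,0,0,-0.2,0,0,0,0,0,-0.2,0,0,0]}}

```text
time_s: 38.35
tcp_pos: [0.5106, 0.0243, 0.3889]
tool_rot: [0.0, -0.039, 0.999, -0.0]
wrist_force: [0.8, -0.1, -0.3]
opening: 0.0856
```

```bash
python3 -c "
from seg import *
plan([.5112,.0245,.2],np.pi/2+TH)
im=robot.snapshot('wrist')[:,:,::-1].copy()
c=robot.calibration('wrist');o=im.copy()
for (h,col) in ((cylhull(c,.6268,.0335,.049,.060,.0285),(0,255,0)),(cylhull(c,.5112,.0244,.045,.054,.021),(0,255,255))): cv2.polylines(o,[(h+.5).astype(int)],True,col,1)
cv2.imwrite('pics/w19.png',o)
for k,p,h,r,z in ((OR,(270,230),.011,.0285,.06),(BLW,(270,130),.009,.021,.054)):
  b=min(blobs(hsvmask(im,*k),500),key=lambda b:np.hypot(*(b[0]-p)));print(b[0],fitxy(c,b[0],h,r,z))
"
```

```text
t 38.35 grasp now [0.5106 0.0243 0.2342] yaw 94.48 F [ 0.8 -0.1 -0.3] open 0.0856 j [-0.05 -0.1   1.75 -0.    1.49 -1.7 ]
shift [-0.0006  0.0002  0.0342] rv [-0.      0.     -0.0003] rows>= 0.5476336114460676 0.0014921113640904884
[277.00604933 300.10376919] [0.62609647 0.03288379]
[276.87981094 189.11208643] [0.51000583 0.02371645]
```

View pics/w19.png

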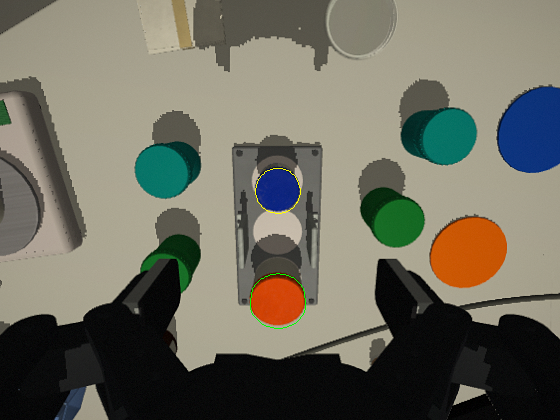

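Both jars are on their seats within about 1 mm. I'll move the arm aside for a last static-camera check.

>>> {"name": "jog_arm", "arguments": {"motion": [0.05,0,0,0,0,0,0.1,0,0,0,0,0,0.12,0,0,0,0,0,0.12,0,0,0,0,0,0.12,0,0,0,0,0]}}

```text
time_s: 39.02
tcp_pos: [0.3914, 0.0149, 0.3885]
tool_rot: [-0.0, -0.039, 0.999, 0.0]
wrist_force: [-0.2, 0.6, -1.0]
opening: 0.0853
```

```bash
python3 -c "
from seg import *
for n in('scene','top'):
  im=robot.snapshot(n)[:,:,::-1].copy();cv2.imwrite(f'pics/{n}_end.png',im)
  d=cv2.absdiff(im,cv2.imread(f'pics/{n}0.png')).max(2)
  c=robot.calibration(n)
  for nm,P in (('vial',[.739,.176,.03]),('dish',[.349,.093,.01]),('brown',proj and None)):
    if P is None: continue
    u=proj(c,P)[0].astype(int); print(n,nm,u,d[u[1]-14:u[1]+15,u[0]-14:u[0]+15].max())
u=(204,162); d=cv2.absdiff(cv2.imread('pics/scene_end.png'),cv2.imread('pics/scene0.png')).max(2); print('brown',d[145:182,186:222].max())
"
```

```text
scene vial [191 281] 13
scene dish [384 242] 11
top vial [218 150] 7
top dish [247 294] 126
brown 15
```

View pics/scene_end.png

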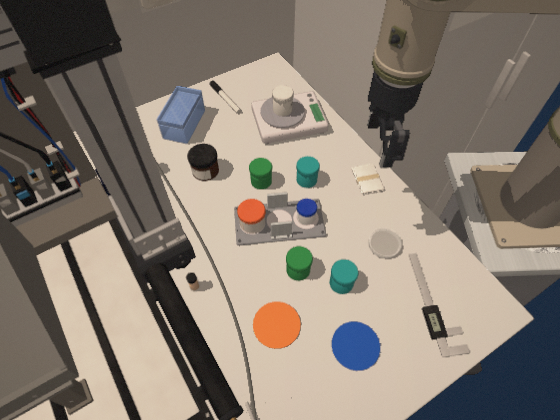

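The final scene view shows orange (252,215) and blue (306,210) back on their seats, white on the pan (283,103), and the bystanders unchanged. The dish difference in the top view is the arm's shadow or body; the scene view shows the dish unmoved.

```bash
python3 -c "
from bench import robot
print(robot.finish_job())"
```

```text
the job is handed in; nothing more can be done
None
```

The job is done and handed in at about 39 s of the 131 s allowed. I set the orange jar and then the blue jar on their coasters, and only then moved the white jar to the scale's pan. While it stood there, I put orange back on the far seat and blue back on the near seat, each where it came from.

**Last checks:**
- **Orange and blue jars:** The final wrist view put both within about 1–1.5 mm of where they started, and they stand upright.
- **White jar:** Its lid matched the predicted outline for the pan centre when I released it, and the final scene view shows it still standing there.
- **Bystanders:** The vial, petri dish and brown jar look the same as at the start in the scene view.
- **Forces:** The highest wrist force in the readings was about 16 N, when I set the blue jar down on its seat.

**One disagreement:** The top camera showed a change at the petri dish. I put this down to the arm or its shadow over that spot, as the scene view shows the dish has not moved. I did not check it further.

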